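# Hang two flanges on the swing bar and trim it level

### The arm

A 6-joint arm with a two-finger parallel gripper is mounted at the origin on the work surface. World frame = base frame: x ahead of the robot, y to its left, z up, the work surface at z = 0. Lengths are in m, angles in degrees, forces in N, time in s.
With the tool pointing down it reaches from about 0.325 to 0.775 m from the base axis. Payload 5.5 kg.
Tool frame: the origin (TCP) lies at the centre of the arm's flange, where the gripper is bolted on; the fingertips stand 182 mm ahead of it and the grasp point (between the pads) lies 163 mm ahead of it; z points along the fingers, y is the direction in which the jaws open and shut (so a half turn about z gives the same grasp; the last joint's range is limited). The gripper opens to 88 mm and grips with 3 to 60 N. Pads are 20 mm wide; open, the fingers measure 115 mm over their backs; the gripper's body (75 mm by 178 mm) begins 61 mm behind the grasp point.
Start: joints at [-3.249, 5.22, 70.514, -0, 104.267, -3.249], TCP at [0.6, -0, 0.405] pointing down, gripper open.
Joint ranges: [-164.24, 164.24], [-49.07, 125.15], [9.68, 141.18], [-86.29, 266.29], [3.28, 154.24], [-151.56, 151.56]. Speed limits (degrees/s): [147.25, 147.25, 172.46, 180, 180, 180].

### API

Orientations are given as [roll, pitch, yaw] about the fixed x, y, z axes, in that order (R = Rz(yaw) Ry(pitch) Rx(roll)).
In Python, from station import r gives the robot as it stands. The module is installed in compiled form; this text tells all that it offers. Calls block until the motion is done:
- r.reach(position, orientation): joint-space move of the TCP to a pose.
- r.servo_line(position, rotation=None, speed=0.15): straight line of the TCP; rotation=None keeps the orientation; speed is the mean speed in m/s.
- r.move_joints(angles): joint-space move.
- r.let_go() and r.grab(squeeze=None): open the fingers fully, or close them until they stop; squeeze is the grip in N (None keeps the last).
- r.wait(seconds).
- r.inverse_kinematics(position, orientation): joint angles nearest the present ones, or None.
- r.sense(): the state.
- r.snapshot(name): name is "scene" or "side" or "wrist"; returns a dict with "frame" (384x512x3 uint8, red, green, blue), "fx", "fy", "cx", "cy" (pixels), "R" (3x3) and "t" (3): a world point X has camera coordinates R X + t. Camera axes: x right, y down, z forward; pixel columns grow to the right and rows downward; lengths in m; the calibration is good to about 2 mm. A picture is of the moment at which its call begins. There is no depth.
A pose or a line that the arm cannot do raises r.IKError and nothing moves.
- r.hand_in(): hands the job in, once; it reports no verdict.
The state is a dict: "clock": time; "joints": joint angles; "joint_vel": joint speeds; "joint_torque": joint torques, N m; "tcp_pos": TCP position; "orientation": TCP orientation; "contact_force": force on the tool from outside, world axes, zero at the start; "torque": the same for the moment, N m; "opening": finger opening in m.
Only numpy, scipy, OpenCV 4.12 (cv2) and the standard library are available. Lean on these libraries where they do the work, as an engineer would, in place of code of your own. Each camera call takes 0.05 s, during which the arm holds its last target.

### The job

Take the two flanges on their strap hooks off the holding rail and hang them on the swing bar: first the small one at the outer end of either arm, then the big one on the opposite arm. Their weights are not the same from piece to piece, so shift the big one along its arm while you still hold it, until you feel that the bar carries all of it and stays level by itself; only then let it go. Ease each one down gently so that the bar never swings free, press on the bar only lightly, and leave everything else alone.

Things in the scene. Friction and masses are not known exactly. Their poses are not given: they have to be found in the camera images.
- stand: Fixed grey loading stand: base plate 200 x 240 x 12 mm, 40 mm square column 234 mm high behind (+x of) the bar, and a pivot pin on which the swing bar hangs. Origin on the table right under the pivot; x away from the robot's side, square to the bar; y to the left, along the level bar; z up. Its position and yaw vary.
- pivot (a point): Axis of the bar's pivot pin, 205 mm above the table. The swing bar turns about the stand's x axis through this point: dark flat steel on edge, 400 mm long, 16 mm thick, 40 mm high, about 2 to 2.5 kg, its middle 55 mm and its top edge 35 mm below the pivot. A hanger 32 mm wide joins it to the pin; stops 10 mm high stand on its top edge at both ends, from 192 to 200 mm out.
- bar (a joint): Tilt of the swing bar, rad: 0 level, positive has the left (+y) arm up; stops at +-0.36; level at the start. Weakly stable, about 0.95 to 1.3 N m per rad; the small flange at the end of an arm tips it 0.12 to 0.29 rad. As an arm sinks, points on it follow an arc about the pivot. Let a load go suddenly and the bar swings (about 1 Hz, lightly damped).
- bar_top (a point): Middle of the swing bar's top edge; its axes turn with the bar, y along the bar to the left.
- rail: Fixed holding rail: flat steel on edge along its y axis, 280 mm long, 16 mm thick, 40 mm high, top edge 150 mm above the table, on two grey posts. Origin on the table under its middle. The two loaded hooks and an empty one hang on it 90 mm apart, in any order.
- small: Small turned steel flange, 44 mm in diameter, 8 mm thick, bolted in front of the leg of a strap hook, its centre 48 mm below the origin; lowest point (the leg) 72 mm below. In all 0.105 to 0.18 kg. Axes, hook and origin as for the big one. Each hangs leaning by 0.05 to 0.1 rad, its leg against the bar (x axis pointing up a little), so straighten it in the hand before setting it on.
- big: Big flange, 64 mm in diameter, its centre 56 mm below the origin, lowest point 88 mm below; in all 0.18 to 0.365 kg. Aluminium strap hook, 20 mm wide: leg in front (-x), lip behind reaching 16 mm down, 20 mm clear between them, roof 28 mm long (x) with a rib 6 mm wide (y) under it that sits on a bar; upright grip tab 8 mm (x) x 20 mm (y), 6 to 46 mm above the origin, centred at x = -10 mm. Origin: middle of the rib's underside; z up.
- spare_hook: Bystander: an empty strap hook of the same make on the holding rail; it stays there.
- brush: Bystander: bench brush with a wooden handle, 200 mm long, lying.
- wrench: Bystander: steel wrench, 180 mm long, lying.
- oil_bottle: Bystander: white bottle, 52 mm in diameter, 130 mm high.
- parallel_bar: Bystander: ground steel parallel, 130 x 10 x 22 mm.
- mandrel: Bystander: dark steel mandrel, 24 mm in diameter, 70 mm high, standing.
There are look-alikes about, which are no part of the job. What is shaped like the small but black is not meant.

How it is judged:
By the outcome, as a careful person would: the job done as asked, in the order asked, and still so for the second after the job is handed in, with the robot touching nothing.
It also fails if it takes over 70 s, if anything falls off the work surface, if the arm or the gripper's body presses on something with over 40 N, if the wrist force passes 120 N, or if a joint passes its speed limit or range.

## Working session

There is one attempt and no reset: what is moved stays moved. The work goes in short steps, each a Python script; the robot and the scene stay as the last script left them, time stands still between calls to the robot, and variables do not carry over. Pictures are saved under pics/ and viewed, and the job is handed in when it is done.

```bash
mkdir -p pics; ls
python3 - <<'E'
from station import r
import cv2,json
s=r.sense(); print(s)
for n in ["scene","side","wrist"]:
    d=r.snapshot(n); cv2.imwrite(f"pics/{n}0.png",cv2.resize(d["frame"][:,:,::-1],(800,600),interpolation=cv2.INTER_CUBIC))
    cv2.imwrite(f"pics/raw_{n}0.png",d["frame"][:,:,::-1])
    print(n,d["fx"],d["fy"],d["cx"],d["cy"],d["R"],d["t"])
E
```

```text
pics
{'clock': 0.0, 'joints': array([-3.24893541e+00,  5.26319860e+00,  7.05798078e+01, -2.23248401e-04,
        1.04265176e+02, -3.24956814e+00]), 'joint_vel': array([ 0.0691776 , -0.0128483 ,  0.00307047,  0.00036088,  0.14673443,
        0.00017938]), 'joint_torque': array([-3.13584051e-04, -4.46447504e+01, -4.06449509e+01,  6.96761138e-02,
        2.93726998e-02, -1.50731516e-04]), 'tcp_pos': array([ 6.00064654e-01, -8.85242116e-06,  4.03526014e-01]), 'orientation': array([-1.79891980e+02, -5.91620204e-03,  9.00005723e+01]), 'contact_force': array([-0.46055181, -0.58253925,  0.60655815]), 'torque': array([ 0.04873456, -0.03452756,  0.01039848]), 'opening': 0.08779579663413513}
scene 432.00984927444256 432.00984927444256 247.21746813360122 188.52571288377132 [[-0.07718982  0.9969419   0.01218901]
 [ 0.63600262  0.05865118 -0.76945481]
 [-0.76781664 -0.05164184 -0.63858494]] [ 0.00421988 -0.19067126  2.1227682 ]
side 428.31303237362175 428.31303237362175 250.9600241033407 189.80990308001986 [[ 0.70498691 -0.70920478 -0.00469456]
 [-0.41625098 -0.40839795 -0.81237075]
 [ 0.57421997  0.57466486 -0.58312239]] [-0.31645328  0.35006523  1.03533705]
wrist 288.2134075349278 288.2134075349278 257.68004754264314 192.86480667918042 [[ 9.99999094e-01  2.45798364e-04 -1.32309663e-03]
 [ 6.29738500e-04 -9.54358888e-01  2.98661540e-01]
 [-1.18929851e-03 -2.98662103e-01 -9.54358179e-01]] [-0.60088929 -0.03591451  0.39170587]
```

View pics/scene0.png

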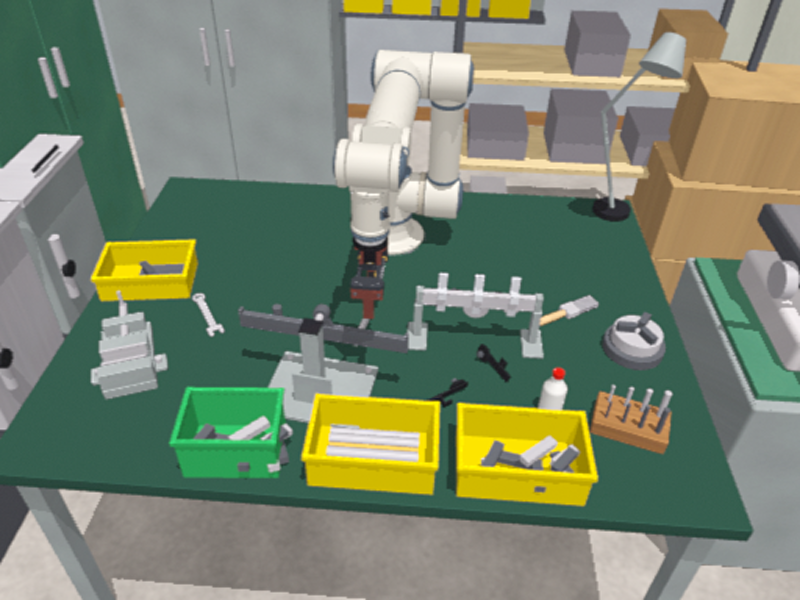

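View pics/side0.png

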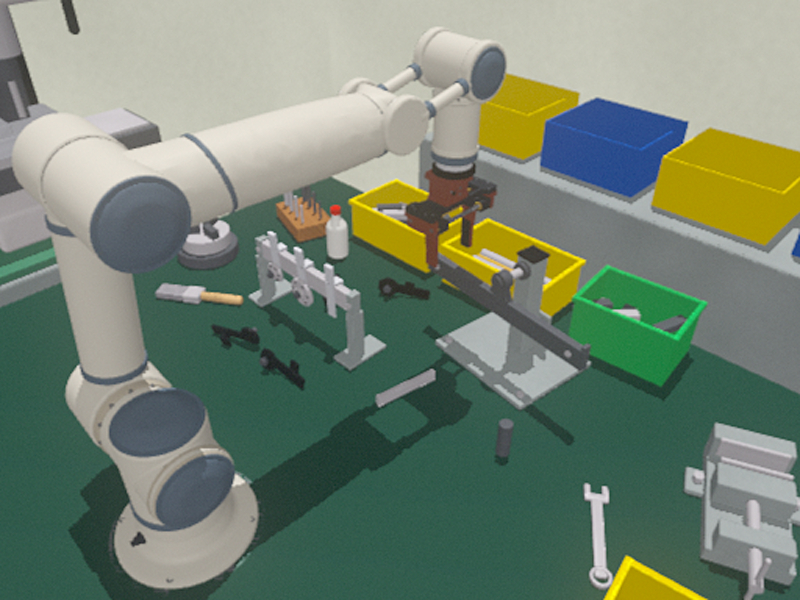

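View pics/wrist0.png

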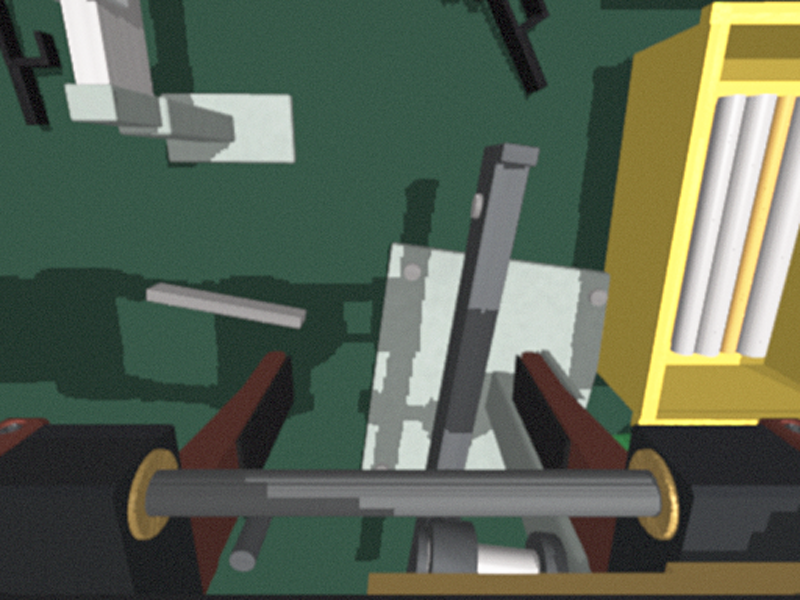

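```bash
cat > h.py <<'E'
import numpy as np, cv2
def C(d): return -d["R"].T@d["t"]
def ray(d,u,v):
    k=np.array([(u-d["cx"])/d["fx"],(v-d["cy"])/d["fy"],1.]); return d["R"].T@k
def onz(d,u,v,z):
    c=C(d);g=ray(d,u,v); return c+g*(z-c[2])/g[2]
def proj(d,X):
    p=d["R"]@np.asarray(X,float)+d["t"]; return np.array([d["fx"]*p[0]/p[2]+d["cx"],d["fy"]*p[1]/p[2]+d["cy"]])
def tri(obs):
    A=np.zeros((3,3));b=np.zeros(3)
    for d,u,v in obs:
        g=ray(d,u,v);g/=np.linalg.norm(g);P=np.eye(3)-np.outer(g,g);A+=P;b+=P@C(d)
    return np.linalg.solve(A,b)
def crop(d,name,u0,v0,u1,v1,k):
    im=d["frame"][v0:v1,u0:u1,::-1]
    im=cv2.resize(im,None,fx=k,fy=k,interpolation=cv2.INTER_CUBIC)
    for u in range((u0//10+1)*10,u1,10):
        cv2.line(im,((u-u0)*k,0),((u-u0)*k,4 if u%50 else 12),(0,255,255),1)
        if u%50==0: cv2.putText(im,str(u),((u-u0)*k,24),0,.4,(0,255,255),1)
    for v in range((v0//10+1)*10,v1,10):
        cv2.line(im,(0,(v-v0)*k),(4 if v%50 else 12,(v-v0)*k),(0,255,255),1)
        if v%50==0: cv2.putText(im,str(v),(14,(v-v0)*k),0,.4,(0,255,255),1)
    cv2.imwrite("pics/"+name+".png",im)
def snap(r,n,f=None):
    d=r.snapshot(n); 
    if f: np.save("pics/"+f+".npy",d,allow_pickle=True)
    return d
def load(f): return np.load("pics/"+f+".npy",allow_pickle=True).item()
E
python3 - <<'E'
from station import r
from h import *
d=snap(r,"side","sideA"); crop(d,"sideA1",150,140,260,240,7); crop(d,"sideA2",260,150,390,270,6)
d=snap(r,"scene","sceneA"); crop(d,"sceneA1",255,165,365,235,7); crop(d,"sceneA2",145,180,275,280,6)
E
```

```text
(no output)
```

View pics/sideA1.png

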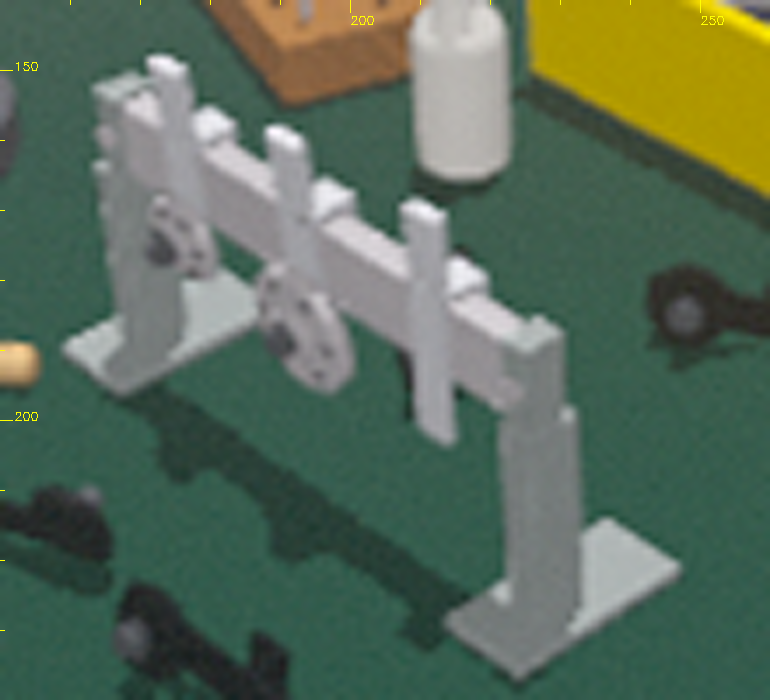

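View pics/sideA2.png

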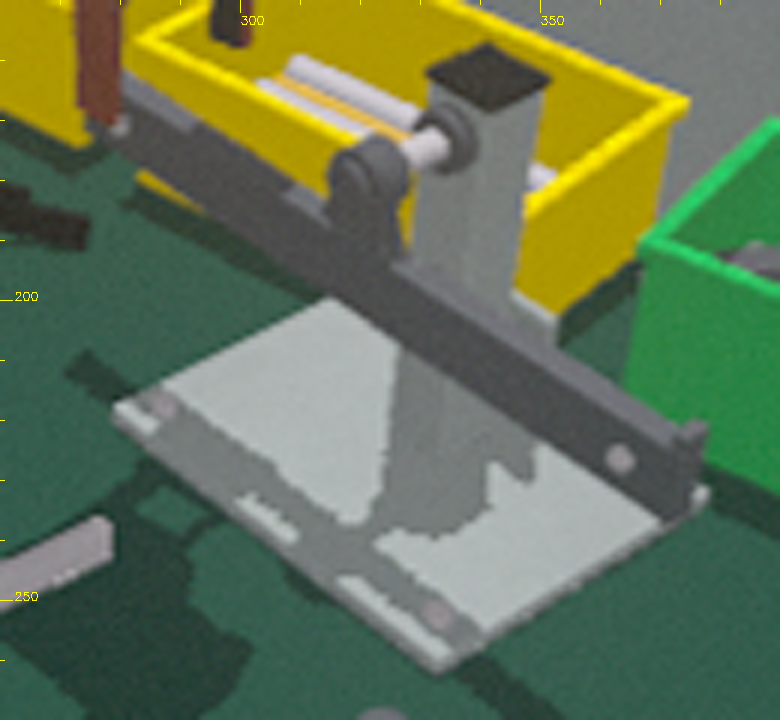

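View pics/sceneA1.png

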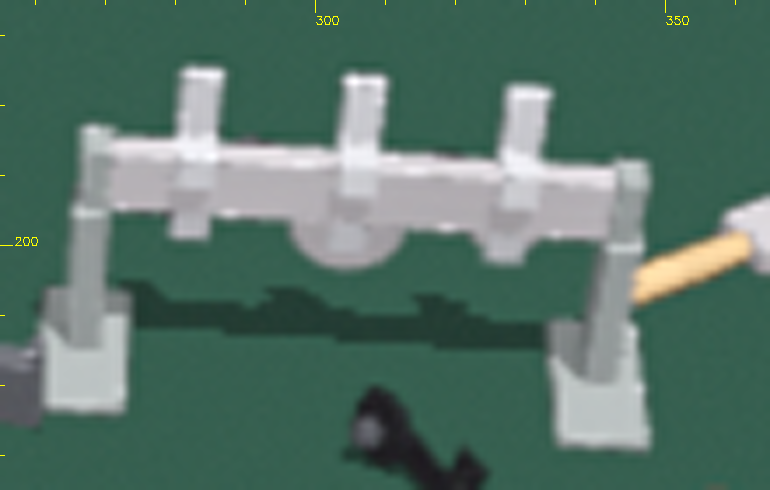

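View pics/sceneA2.png

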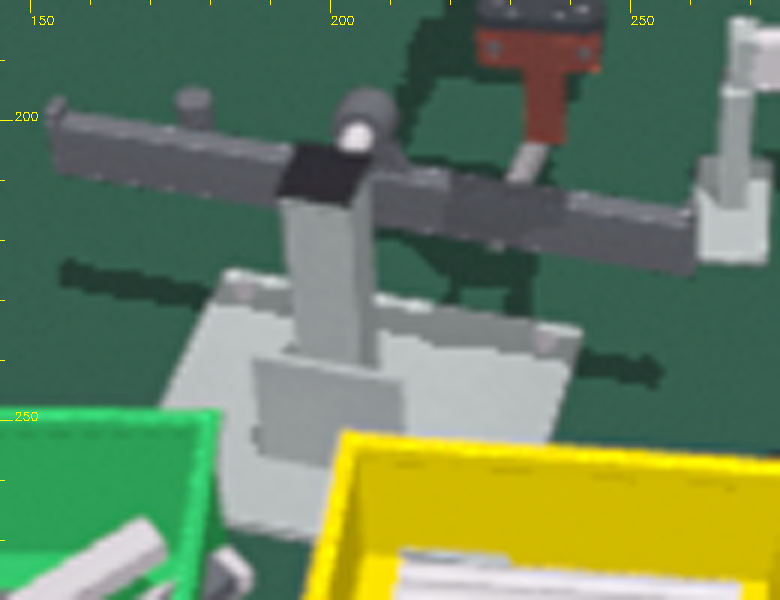

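Run:
```python
from h import *
np.set_printoptions(precision=4,suppress=True)
s=load("sideA");c=load("sceneA")
for n,a,b in [("small",(174,149.5),(330,178.2)),("big",(190,159.5),(307,176.5)),("spare",(210.5,170),(284,175.5)),("barR",(375,222),(154,198))]:
    X=tri([(s,*a),(c,*b)]); print(n,X,proj(s,X)-a,proj(c,X)-b)
print("bar ends on z=.17", onz(s,372,223.5,.17), onz(c,154.5,199.5,.17), onz(c,259.5,215,.17), onz(s,280,162,.17))
print("rail ends z=.15",onz(c,269,184,.15),onz(c,342,190,.15))
```

```text
small [0.4421 0.3419 0.1931] [-0.4525 -0.3787] [-0.362   0.3361]
big [0.4392 0.2555 0.1934] [-0.2753 -0.2149] [-0.2128  0.1835]
spare [0.4439 0.1664 0.1942] [-0.7543 -0.542 ] [-0.5693  0.4435]
barR [ 0.5957 -0.3018  0.1763] [-0.8289 -0.2328] [-0.5825  0.133 ]
bar ends on z=.17 [ 0.593  -0.2983  0.17  ] [ 0.5958 -0.2986  0.17  ] [0.6435 0.0867 0.17  ] [0.6507 0.0704 0.17  ]
rail ends z=.15 [0.4431 0.1133 0.15  ] [0.4538 0.394  0.15  ]
```

Run:
```python
from station import r
from h import *
r.reach([0.445,0.20,0.40],[180,0,88])
s=r.sense(); print(s["clock"],s["tcp_pos"],s["orientation"],s["contact_force"])
d=snap(r,"wrist","w1"); crop(d,"w1",112,0,400,300,2); crop(d,"w1b",190,0,330,240,3)
print(C(d))
for X in [(0.442,.342,.194),(.4392,.2555,.194),(.4439,.1664,.194)]: print(proj(d,X))
```

```text
1.2417 [0.44548202 0.19955899 0.40008848] [1.79967388e+02 1.90102450e-02 8.79770928e+01] [ 0.21993556  0.29675375 -0.43769541]
[0.44976272 0.28234848 0.38017905]
[239.57338782  -9.55520112]
[242.46761288 146.76083387]
[254.993284   267.62926332]
```

View pics/w1.png

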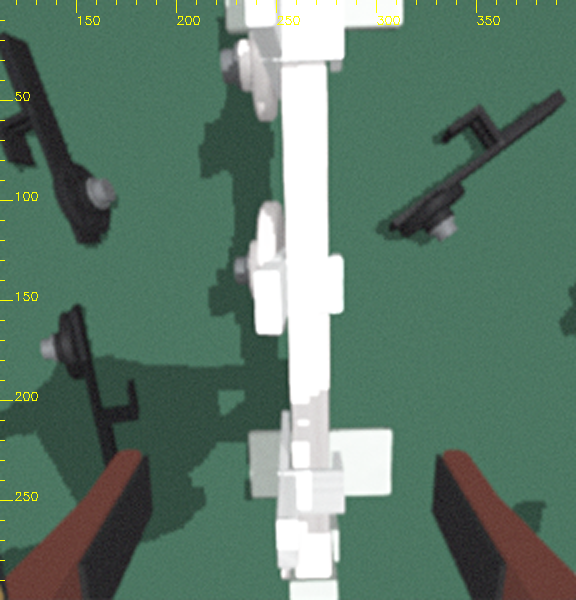

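Run:
```python
from h import *
np.set_printoptions(precision=4,suppress=True)
d=load("w1"); g=d["frame"].astype(int)
crop(d,"w1c",225,20,295,180,5)
for v in [60,90,110,140,150,160,180]:
    print(v,g[v,228:285,0])
```

```text
60 [ 53  53  48  49  53  44  53  49  58  50  47  48  54  76 104 112 109 110
 111 116 104  84  71  68  99 226 255 255 255 255 255 255 255 255 255 255
 255 255 255 255 255 255 255 255 255 255 255 218  92  68  74  78  76  77
  77  79  81]
90 [ 63  54  50  48  49  53  50  55  49  48  45  54  52  50  51  52  48  47
  52  65  81  80  73  72  69 131 253 255 255 255 255 255 255 255 255 255
 255 255 255 255 255 255 255 255 255 255 255 221  99  70  72  76  78  75
  75  74  72]
110 [ 73  60  51  57  46  46  47  56  52  46  46  44 108 212 252 254 254 254
 255 239 213 193 180 160 158 138 170 255 255 255 255 255 255 255 255 255
 255 255 255 255 255 255 255 255 255 255 255 243 116  71  76  77  76  77
  78  79  75]
140 [ 50  59  77  80  87  80  79  75 110 184 223 255 255 255 255 255 255 255
 255 255 255 255 255 255 228 221 217 234 255 255 255 255 255 255 255 255
 255 255 255 255 255 255 255 255 255 255 255 255 255 255 255 255 255 255
 255 188  85]
150 [ 51  49  49  50  51  53  52  51  52  42  65 191 255 255 255 255 255 255
 255 255 255 255 255 255 247 221 214 224 255 255 255 255 255 255 255 255
 255 255 255 255 255 255 255 255 255 255 255 255 255 255 255 255 255 255
 255 204  85]
160 [ 76  61  56  50  51  49  53  52  48  48  40 160 255 255 255 255 255 255
 255 255 255 255 255 255 255 223 183 140 230 255 255 255 255 255 255 255
 255 255 255 255 255 255 255 255 255 255 255 255 225 100  68  74  79  79
  78  75  75]
180 [ 77  77  78  76  75  76  58  52  54  48  53  52  54  48  56  50  48  43
  54  51  47  53  51  47  57  50  47  46 156 255 255 255 255 255 255 255
 255 255 255 255 255 255 255 255 255 255 255 255 237  99  67  75  81  77
  75  80  77]
```

View pics/w1c.png

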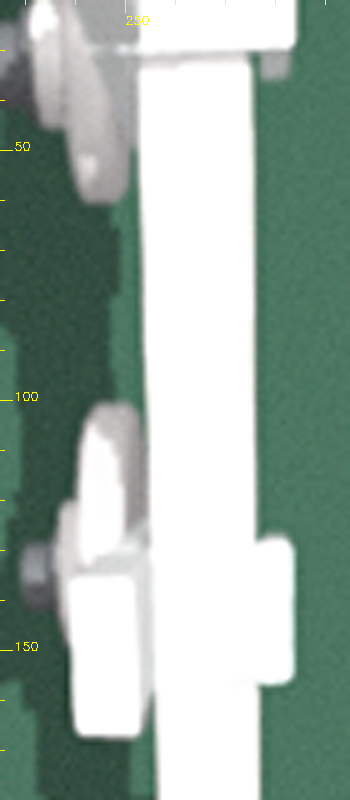

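Run:
```python
from h import *
np.set_printoptions(precision=4,suppress=True)
d=load("w1")
L=[onz(d,u,v,.15) for u,v in [(252.7,60),(253.1,90),(256.0,180)]]
R=[onz(d,u,v,.15) for u,v in [(275.4,60),(275.5,90),(276.5,180)]]
for a,b in zip(L,R): print(a,b,b-a)
import math
for q in (L,R):
    e=q[0]-q[2]; print("yaw",-math.degrees(math.atan2(e[0],e[1])))
print("tab top", [onz(d,u,v,.196) for u,v in [(239.,150.5),(251.5,150.5),(245.5,135),(245.5,167)]])
print("roof lip side",[onz(d,u,v,.156) for u,v in [(283.3,128),(283.3,157)]])
print("small roof end",[onz(d,u,v,.156) for u,v in [(284,29.5)]])
```

```text
[0.4474 0.3121 0.15  ] [0.464  0.3116 0.15  ] [ 0.0166 -0.0006  0.    ]
[0.4469 0.2915 0.15  ] [0.4637 0.2909 0.15  ] [ 0.0169 -0.0006  0.    ]
[0.4465 0.2214 0.15  ] [0.4634 0.2208 0.15  ] [ 0.0169 -0.0006  0.    ]
yaw -0.5882604405594132
yaw -0.385864454028014
tab top [array([0.437 , 0.2535, 0.196 ]), array([0.445 , 0.2532, 0.196 ]), array([0.4416, 0.2631, 0.196 ]), array([0.4406, 0.2426, 0.196 ])]
roof lip side [array([0.4688, 0.2632, 0.156 ]), array([0.4687, 0.2409, 0.156 ])]
small roof end [array([0.4699, 0.3299, 0.156 ])]
```

Run:
```python
from h import *
import math
np.set_printoptions(precision=4,suppress=True)
d=load("w1"); crop(d,"w1d",230,190,320,270,7); crop(d,"w1e",220,0,320,40,7)
print(d["R"])
```

```text
[[ 0.9994 -0.0351  0.001 ]
 [-0.0338 -0.9536  0.2991]
 [-0.0095 -0.2989 -0.9542]]
```

View pics/w1d.png

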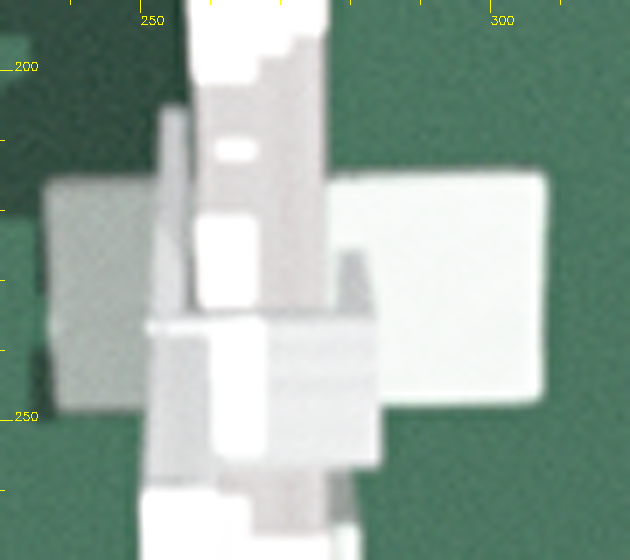

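View pics/w1e.png

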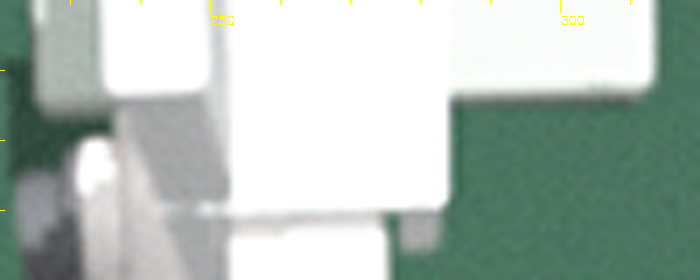

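Candidates for "small", in side-view raw pixels:
- The grey one on the rail's far end, flange at (175,175). Its Ø44 disc is smaller than its neighbour's.
- The big one at (192,185).
- The empty spare hook at (211,190).
- Black look-alikes lying on the table at about (157,212), (180,235) and (258,185).

I choose the grey one at (175,175). The close crop sideA1 confirmed the choice. Next I grasp it, with the tool leaned about 4° to match the hook.

```bash
cat >> h.py <<'E'
from scipy.spatial.transform import Rotation as Ro
def ori(psi,lean=0,roll=0):
    """tool rotation: frame yaw psi deg; lean deg (tab top towards -x positive); roll about frame x"""
    return Ro.from_euler('z',psi,degrees=True)*Ro.from_euler('y',-lean,degrees=True)*Ro.from_euler('x',roll,degrees=True)*Ro.from_euler('z',90,degrees=True)*Ro.from_euler('x',180,degrees=True)
def tcp(gp,R,off=.163):
    return list(np.asarray(gp)-off*R.as_matrix()[:,2])
def eul(R): return list(R.as_euler('xyz',degrees=True))
def gp_of(s):
    R=Ro.from_euler('xyz',s["orientation"],degrees=True); return s["tcp_pos"]+.163*R.as_matrix()[:,2]
def force(r,n=8,dt=.03):
    f=[];t=[]
    for _ in range(n):
        s=r.sense();f.append(s["contact_force"]);t.append(s["torque"]);r.wait(dt)
    return np.mean(f,0),np.std(f,0),np.mean(t,0)
E
python3 - <<'E'
from station import r
from h import *
np.set_printoptions(precision=4,suppress=True)
R=ori(-.6,4); g=np.array([.4429,.342,.180]); up=R.as_matrix()[:,2]*-1
r.reach(tcp(g+up*.07,R),eul(R))
d=snap(r,"wrist","w2"); crop(d,"w2",112,100,400,384,2)
s=r.sense(); print(s["clock"],gp_of(s),s["orientation"])
print(force(r))
for X in [(.4418,.342,.196)]: print(proj(d,X))
E
```

```text
1.9667 [0.4388 0.341  0.2495] [176.0258   0.0636  89.3173]
(array([0.2158, 0.0309, 0.091 ]), array([0.5491, 0.662 , 0.4856]), array([ 0.012 ,  0.0411, -0.0069]))
[255.0318 219.9957]
```

View pics/w2.png

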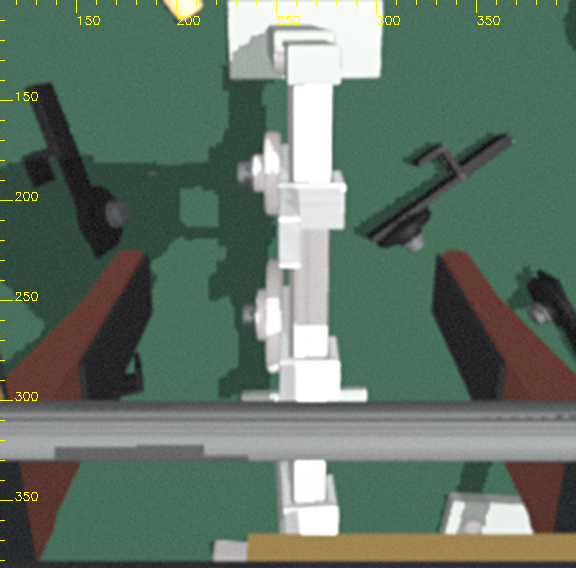

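Run:
```python
from station import r
from h import *
np.set_printoptions(precision=4,suppress=True)
R=ori(-.6,4); g=np.array([.4431,.342,.180])
a=np.array([r.sense()["contact_force"] for _ in range(5)]); print("same-time samples",a[:,2])
r.servo_line(tcp(g,R),eul(R),speed=.1)
f=[]
for _ in range(60): f.append(r.sense()["contact_force"]); r.wait(.008)
f=np.array(f); print("base",f.mean(0),f.std(0),"ac",np.corrcoef(f[:-1,2],f[1:,2])[0,1])
s=r.sense(); print(s["clock"],gp_of(s))
r.grab(20); s=r.sense(); print(s["clock"],gp_of(s),s["opening"],force(r)[0])
d=snap(r,"wrist","w3"); crop(d,"w3",112,100,400,384,2)
d=snap(r,"side","s3"); crop(d,"s3",150,120,260,230,7)
```

```text
same-time samples [0.445 0.445 0.445 0.445 0.445]
base [ 0.0317 -0.1078 -0.0249] [0.4566 0.478  0.4883] ac -0.11651093661848022
3.5833 [0.4431 0.342  0.1801]
4.8083 [0.4421 0.3421 0.1799] 0.00760183855163445 [-5.3038 -0.5094  2.2235]
```

View pics/s3.png

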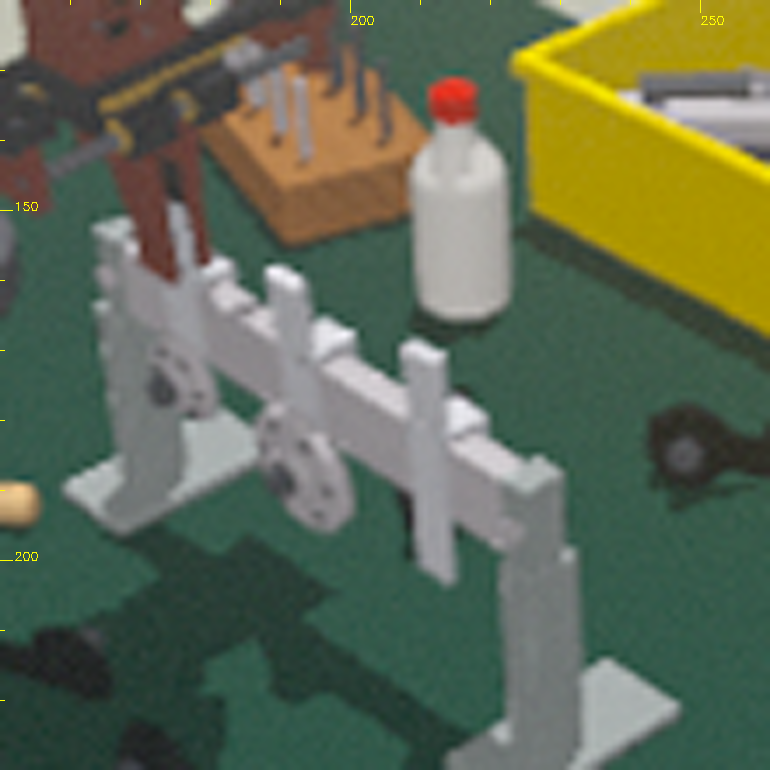

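View pics/w3.png

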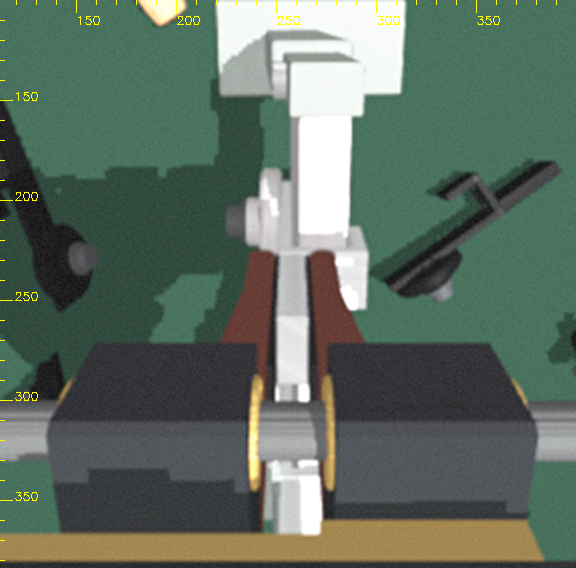

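Run:
```python
from station import r
from h import *
np.set_printoptions(precision=4,suppress=True)
R=ori(-.6,4); g=np.array([.4419,.342,.183])
r.servo_line(tcp(g,R),eul(R),speed=.02); print(force(r)[0])
g[2]=.25
r.servo_line(tcp(g,R),eul(R),speed=.1)
R=ori(-.6,0); r.servo_line(tcp(g,R),eul(R),speed=.1)
f=[]
for _ in range(130): f.append(r.sense()["contact_force"]); r.wait(.008)
f=np.array(f); print("w",f.mean(0),f.std(0))
s=r.sense(); print(s["clock"],gp_of(s),s["opening"])
d=snap(r,"side","s4"); crop(d,"s4",150,80,260,190,7)
d=snap(r,"wrist","w4"); crop(d,"w4",192,150,332,384,3)
```

```text
[-3.211  -0.1942 -2.0958]
w [ 0.0534 -0.0193 -1.7687] [0.4822 0.5234 0.4725]
7.9167 [0.4419 0.342  0.25  ] 0.007537372818392092
```

View pics/s4.png

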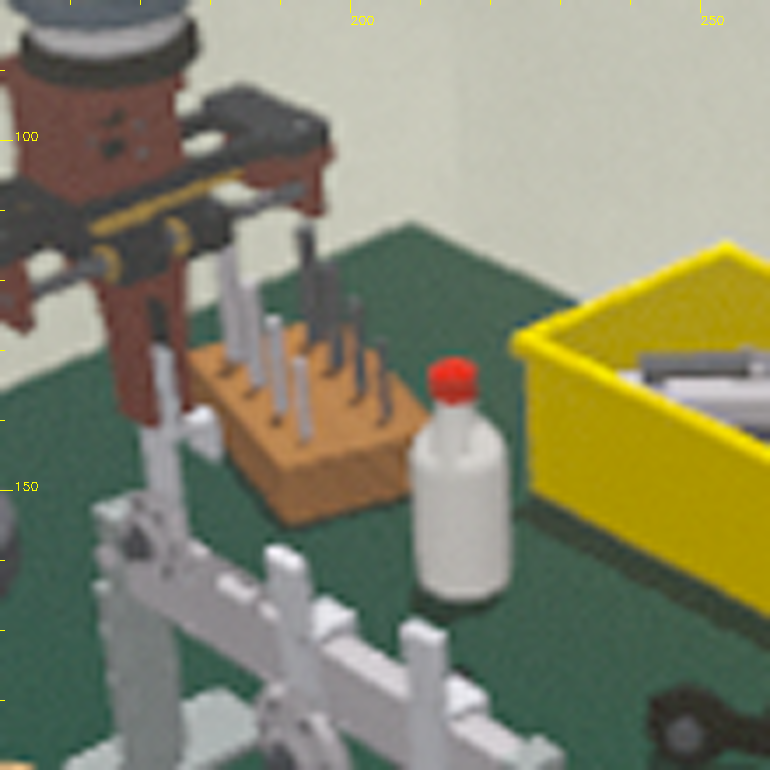

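View pics/w4.png

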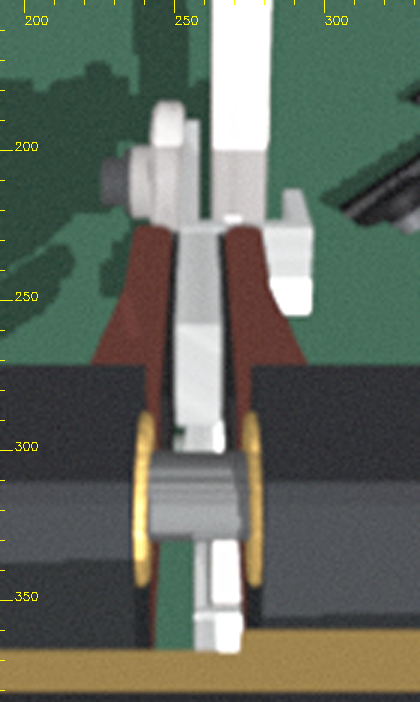

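Run:
```python
from h import *
np.set_printoptions(precision=4,suppress=True)
d=load("s4");w=load("w4")
g=np.array([.4419,.342,.25]); o=g+[.010,0,-.0305]
for lean in [0,2,4,-2]:
    a=np.radians(lean); h=np.array([-np.sin(a),0,np.cos(a)]);x=np.array([np.cos(a),0,np.sin(a)])
    oo=g-(-.01*x+.0305*h)
    print(lean,"tabtop",proj(d,oo-.01*x+.046*h),"legbot",proj(d,oo-.012*x-.072*h),"wr tabtop",proj(w,oo-.010*x+.046*h),"roof lip end top",proj(w,oo+.016*x+.006*h),"legbot inner",proj(w,oo-.010*x-.072*h))
```

```text
0 tabtop [170.9124 128.9061] legbot [174.5231 161.4671] wr tabtop [254.852  273.4337] roof lip end top [295.9908 237.7525] legbot inner [256.0264 199.2172]
2 tabtop [170.7713 128.9671] legbot [175.407  161.0551] wr tabtop [253.7884 273.433 ] roof lip end top [297.4915 238.3871] legbot inner [260.0051 199.2002]
4 tabtop [170.631  129.0335] legbot [176.2838 160.612 ] wr tabtop [252.7269 273.4112] roof lip end top [298.9613 239.0489] legbot inner [263.9841 199.2278]
-2 tabtop [171.0542 128.8506] legbot [173.633  161.8475] wr tabtop [255.9159 273.4135] roof lip end top [294.4608 237.1449] legbot inner [252.0472 199.2786]
```

Run:
```python
from h import *
d=load("w4"); crop(d,"w4b",215,175,305,300,6)
```

```text
(no output)
```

View pics/w4b.png

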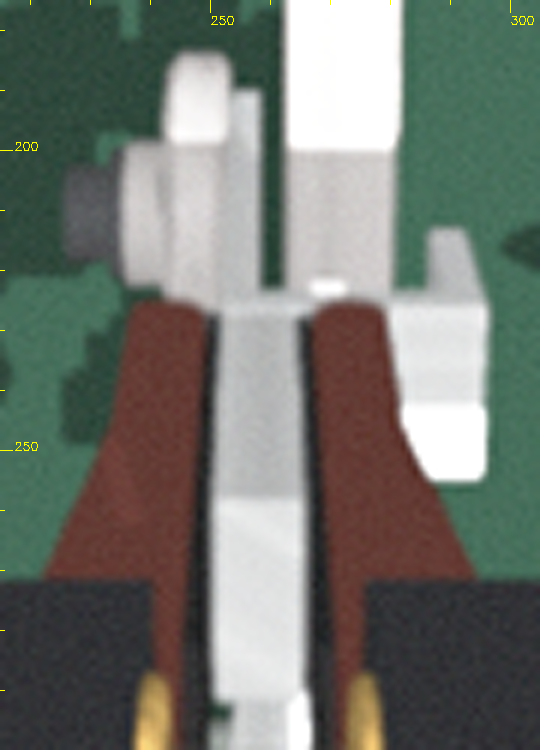

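Run:
```python
from station import r
from h import *
np.set_printoptions(precision=4,suppress=True)
s0=load("sideA");c0=load("sceneA")
print("mandrel",onz(s0,322,293,0),onz(c0,177,204,.0),onz(s0,322,269,.07)); print("bin",onz(c0,112,268,.08),onz(c0,181,250,.08))
R=ori(-.6,0); g=[.4419,.342,.33]; r.servo_line(tcp(g,R),eul(R),speed=.25)
R=ori(-7,0); r.reach(tcp([.575,-.20,.37],R),eul(R))
r.servo_line(tcp([.588,-.28,.33],R),eul(R),speed=.25)
s=r.sense(); print(s["clock"],gp_of(s))
d=snap(r,"wrist","w5"); crop(d,"w5",112,0,400,384,2)
```

```text
mandrel [ 0.4463 -0.2686  0.    ] [ 0.4262 -0.2662  0.    ] [ 0.4575 -0.252   0.07  ]
bin [ 0.8492 -0.3915  0.08  ] [ 0.7498 -0.1786  0.08  ]
11.0083 [ 0.5881 -0.2798  0.329 ]
```

View pics/w5.png

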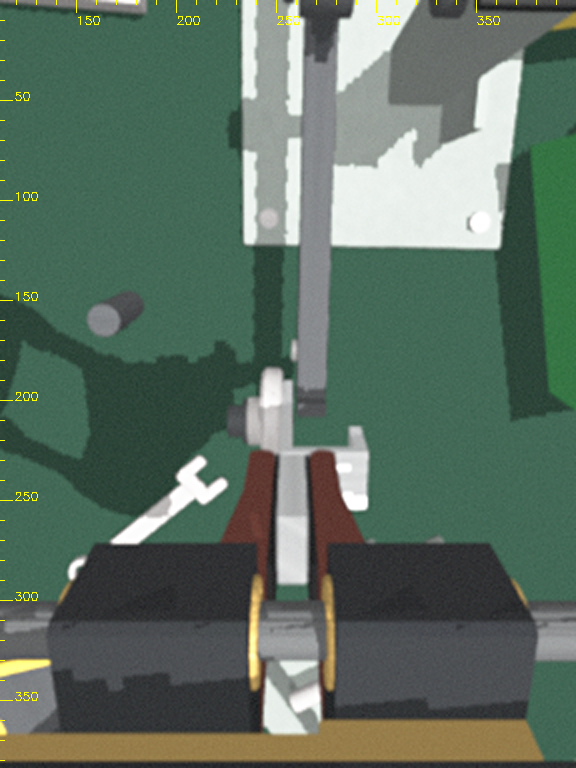

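Run:
```python
from h import *
d=load("w5"); crop(d,"w5b",240,0,300,115,6); crop(d,"w5c",235,110,310,220,6)
g=d["frame"].astype(int)
for v in [40,60,90,120,140,160,180]: print(v,g[v,255:285,0])
```

```text
40 [169 228 239 238 236 239 240 236 161 117 129 133 137 134 133 137 131 129
 131 133 131 137 133 130 135 180 231 238 238 236]
60 [154 153 149 154 153 159 155 136 122 129 136 135 133 134 131 135 132 130
 132 136 134 133 135 134 129 146 155 153 152 150]
90 [181 231 238 239 239 240 234 161 123 136 135 137 135 132 133 136 134 138
 139 136 136 132 138 177 230 238 237 235 237 237]
120 [231 241 239 239 241 238 185 137 133 135 138 136 136 135 134 135 137 136
 134 138 136 138 176 231 239 238 239 239 237 233]
140 [ 73  70  68  65  70  64  84 126 141 135 138 137 136 134 139 138 133 138
 136 141 136 114  79  67  69  71  68  63  65  70]
160 [ 67  66  62  64  64  79 119 134 136 136 139 135 134 131 136 141 136 136
 139 139 134  95  66  60  67  72  69  64  67  65]
180 [ 44  46  70 104 114 106 122 138 138 135 137 135 134 136 134 137 136 136
 144 133  87  65  67  64  69  66  69  66  67  70]
```

View pics/w5c.png

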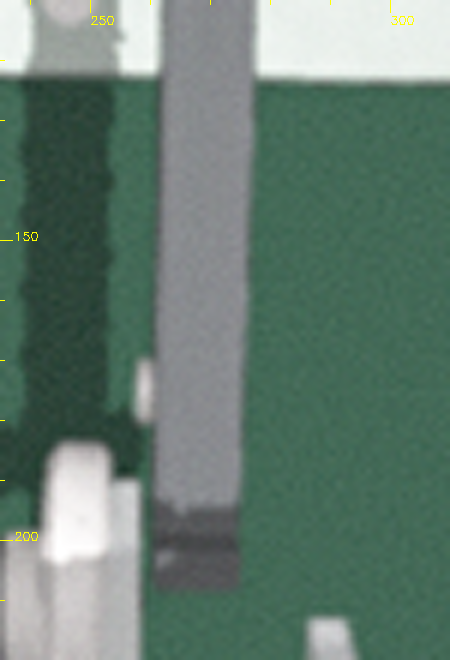

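View pics/w5b.png

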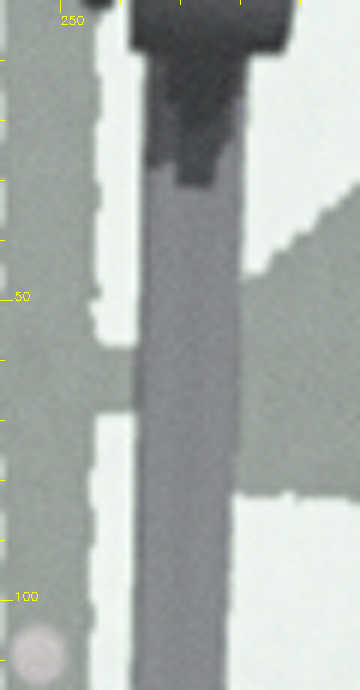

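Run:
```python
from h import *
np.set_printoptions(precision=4,suppress=True)
d=load("w5")
vs=[40,90,140,160,180]
L=np.array([onz(d,u,v,.17) for u,v in zip([262.9,261.9,261.4,260.7,260.5],vs)])
Rr=np.array([onz(d,u,v,.17) for u,v in zip([280,278,276.1,275.6,274.8],vs)])
for q in(L,Rr):
    p=np.polyfit(q[:,1],q[:,0],1); print(p,"yaw",-np.degrees(np.arctan(p[0])), np.polyval(p,q[:,1])-q[:,0])
print(Rr-L)
print("stop in",onz(d,267,194.5,.17),"out top",onz(d,267,208,.18),"stop inner top",onz(d,267,200.5,.18))
# tab measured vs true
g=np.array([.5881,-.2798,.329]); Rz=Ro.from_euler('z',-7,degrees=True).as_matrix()
print("tab top pred",proj(d,g+[0,0,.0155]),"leg bot inner",proj(d,g+Rz@[0,0,-.1025]), "roof end", proj(d,g+Rz@[.026,0,-.0245]))
crop(d,"w5d",215,175,305,300,6)
```

```text
[0.1362 0.6304] yaw -7.7586324279501655 [-0.      0.0001 -0.0002  0.0001 -0.    ]
[0.1408 0.6473] yaw -8.015797120469898 [-0.0001  0.0001  0.0001 -0.0001 -0.    ]
[[ 0.016  -0.002   0.    ]
 [ 0.0158 -0.0019  0.    ]
 [ 0.0152 -0.0019  0.    ]
 [ 0.0157 -0.0019  0.    ]
 [ 0.0154 -0.0019  0.    ]]
stop in [ 0.5978 -0.2944  0.17  ] out top [ 0.5962 -0.3064  0.18  ] stop inner top [ 0.5971 -0.2979  0.18  ]
tab top pred [255.0201 273.5592] leg bot inner [256.3199 199.4608] roof end [296.1928 238.3479]
```

View pics/w5d.png

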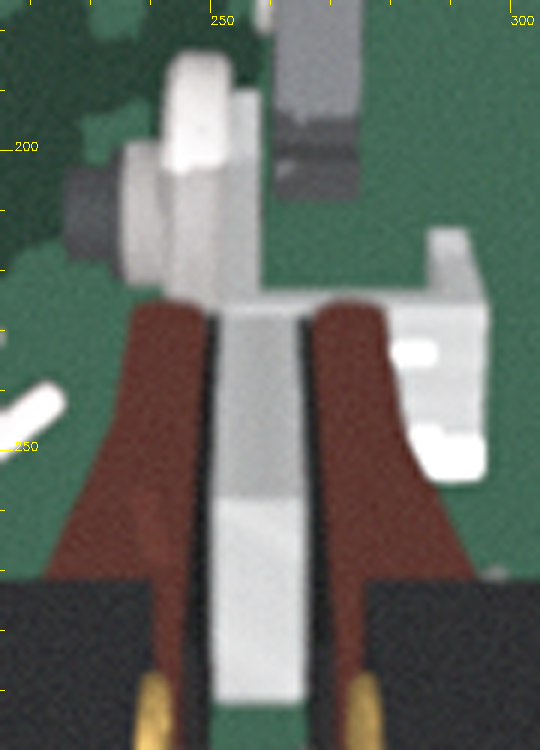

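```bash
cat >> h.py <<'E'
PSI=-7.9
PIV=np.array([.6224,-.1075,.205])
EX=np.array([np.cos(np.radians(PSI)),np.sin(np.radians(PSI)),0]); EY=np.array([-EX[1],EX[0],0]); EZ=np.array([0,0,1.])
def seat(s,th,dz=0,dx=0,H=.0305):
    """grasp point for plumb hook with rib on bar top at s, bar tilt th"""
    y=s*np.cos(th)+.035*np.sin(th); z=s*np.sin(th)-.035*np.cos(th)
    return PIV+EY*y+EZ*(z+H+dz)+EX*(-.010+dx)
E
python3 - <<'E'
from station import r
from h import *
np.set_printoptions(precision=4,suppress=True)
R=ori(PSI,0)
g=seat(-.179,0,dz=.0865); print(g)
r.servo_line(tcp(g,R),eul(R),speed=.15)
s=r.sense(); print(s["clock"],gp_of(s))
d=snap(r,"wrist","w6"); crop(d,"w6",215,150,305,275,6)
f=[]
for _ in range(60): f.append(r.sense()["contact_force"]); r.wait(.008)
print(np.mean(f,0))
E
```

```text
[ 0.5879 -0.2834  0.287 ]
11.5 [ 0.5879 -0.2825  0.2879]
[-0.0957  0.0067 -1.762 ]
```

View pics/w6.png

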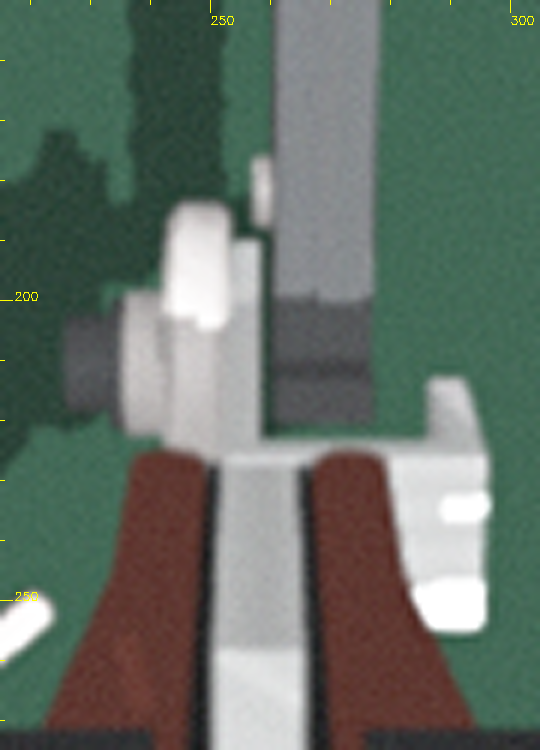

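Run:
```python
from h import *
np.set_printoptions(precision=4,suppress=True)
d=load("w6")
for v,z in [(211,.18),(220.5,.18),(200,.17),(206,.17)]:
    X=onz(d,267,v,z); print(v,X,(X-PIV)@EY)
g=np.array([.5879,-.2825,.2879])
# roof outer/inner edge
for z,y in [(.2575-.0305+.0305,0)]: pass
o=g+EX*.010-EZ*.0305
for p in [o+EX*.016-EY*.01+EZ*.006,o+EX*.016+EY*.01+EZ*.006,o+EX*.0115+EY*.01-EZ*.016,o-EX*.01+EY*.01-EZ*.072]: print(proj(d,p))
```

```text
211 [ 0.5962 -0.297   0.18  ] -0.19129937038059378
220.5 [ 0.5949 -0.3065  0.18  ] -0.20085396064873046
200 [ 0.5974 -0.2897  0.17  ] -0.1838875335723387
206 [ 0.5966 -0.2957  0.17  ] -0.18998782751881496
[295.4363 252.3171]
[296.7243 224.0167]
[286.2571 211.4484]
[256.0522 188.7341]
```

```bash
cat >> h.py <<'E'
def favg(r,n=30,dt=.008):
    f=[]
    for _ in range(n): f.append(r.sense()["contact_force"]); r.wait(dt)
    return np.mean(f,0)
E
python3 - <<'E'
from station import r
from h import *
np.set_printoptions(precision=3,suppress=True)
R=ori(PSI,0); S=-.179
for dz,sp in [(.05,.1),(.03,.1),(.018,.06),(.012,.04),(.007,.03),(.004,.02),(.002,.02)]:
    g=seat(S,0,dz=dz,dx=-.0002); r.servo_line(tcp(g,R),eul(R),speed=sp); f=favg(r,12)
    print(dz,f,gp_of(r.sense())-g)
    if f[2]>0 or abs(f[:2]).max()>2.5: print("STOP");break
d=snap(r,"wrist","w7"); crop(d,"w7",215,150,305,275,6)
d=snap(r,"side","s7"); crop(d,"s7",330,160,430,270,6); print(r.sense()["clock"])
E
```

```text
0.05 [ 0.039  0.223 -1.402] [ 0.    -0.     0.001]
0.03 [ 0.122 -0.032 -1.519] [ 0.    -0.     0.001]
0.018 [ 0.188 -0.16  -1.536] [-0.  0. -0.]
0.012 [ 0.141  0.113 -1.723] [-0.  0. -0.]
0.007 [ 0.122 -0.149 -1.84 ] [-0.  0. -0.]
0.004 [ 0.237  0.105 -1.705] [-0.  0. -0.]
0.002 [ 0.154 -0.059 -1.841] [-0. -0. -0.]
15.2333
```

View pics/s7.png

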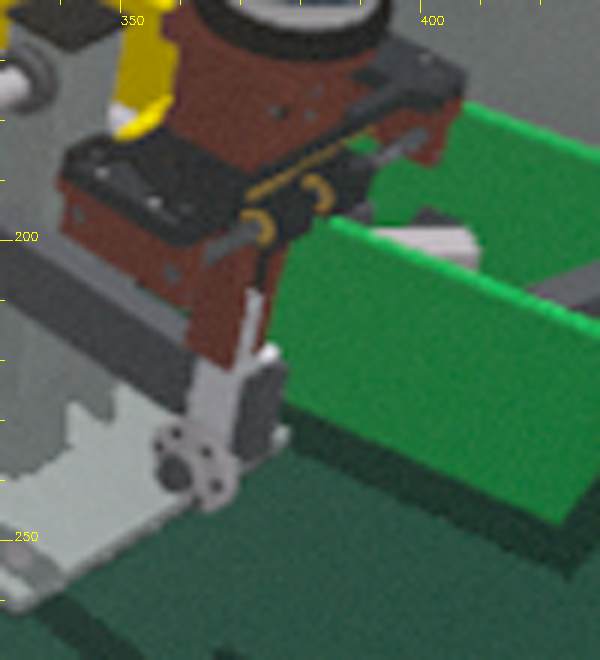

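View pics/w7.png

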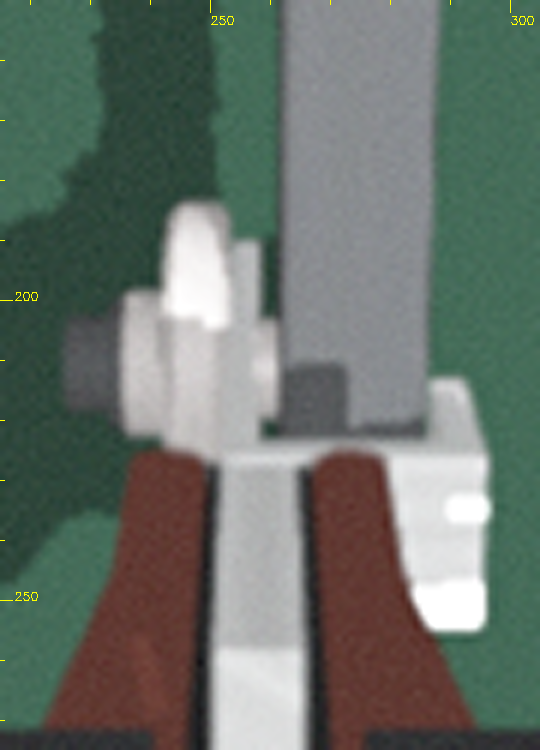

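Run:
```python
from station import r
from h import *
np.set_printoptions(precision=3,suppress=True)
R=ori(PSI,0); S=-.179; W=1.755
th=0; 
g=seat(S,0); r.servo_line(tcp(g,R),eul(R),speed=.02); print(favg(r,12))
hist=[]
for i in range(12):
    step=.04
    if len(hist)>=2:
        (t0,f0),(t1,f1)=hist[0],hist[-1]
        k=(f1-f0)/(t1-t0)
        rem=-f1/k if k>0 else .04
        step=min(.04,rem*.8)
        if f1>-.12: break
    th+=step
    g=seat(S,th); r.servo_line(tcp(g,R),eul(R),speed=.022); f=favg(r,15 if th<.16 else 30)
    print(round(th,3),f); hist.append((th,f[2]))
    if f[2]>.3 or abs(f[:2]).max()>3: print("STOP");break
d=snap(r,"wrist","w8"); crop(d,"w8",185,150,335,350,4)
d=snap(r,"side","s8"); crop(d,"s8",310,150,430,280,5);print(r.sense()["clock"])
```

```text
[-0.155 -0.067 -1.822]
0.04 [-0.055  0.125 -1.335]
0.08 [-0.303 -0.137 -1.064]
0.12 [-0.586 -0.08  -1.048]
0.16 [-0.405 -0.153 -0.877]
0.2 [-0.23   0.033 -0.49 ]
0.24 [-0.08  -0.108 -0.346]
0.28 [ 0.023 -0.093  0.084]
20.4417
```

View pics/s8.png

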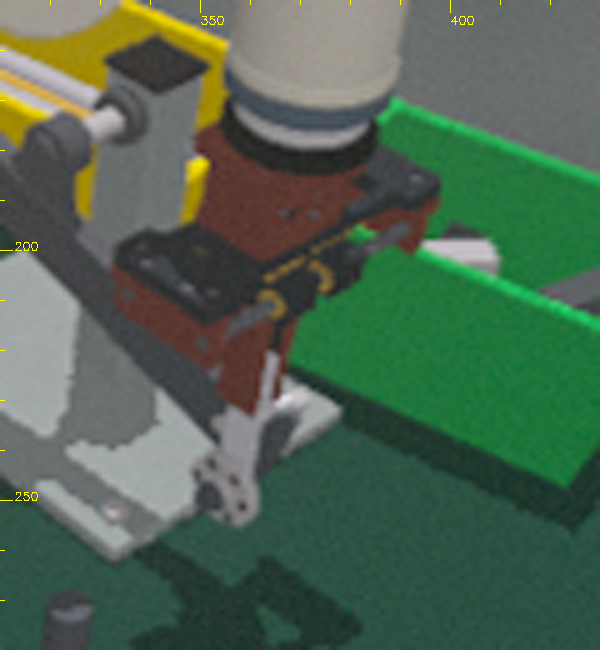

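View pics/w8.png

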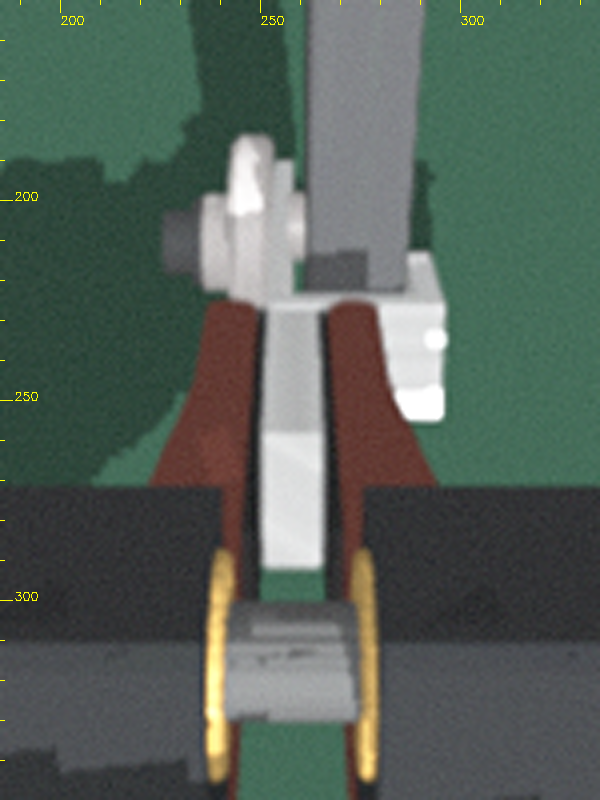

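Run:
```python
from station import r
from h import *
np.set_printoptions(precision=3,suppress=True)
R=ori(PSI,0)
r.let_go(); s=r.sense(); print(s["clock"],s["opening"],s["contact_force"])
d=snap(r,"side","s9a")
g=gp_of(s)+EZ*.07
r.servo_line(tcp(g,R),eul(R),speed=.15)
d=snap(r,"side","s9"); crop(d,"s9",270,150,430,280,4);print(r.sense()["clock"])
d=snap(r,"wrist","w9"); crop(d,"w9",185,50,335,300,3)
```

```text
21.7167 0.08794491843083552 [-0.055 -0.394 -0.754]
22.4333
```

View pics/s9.png

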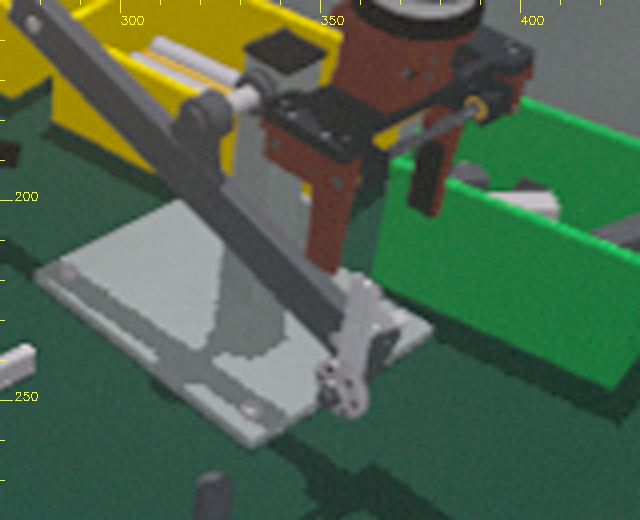

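View pics/w9.png

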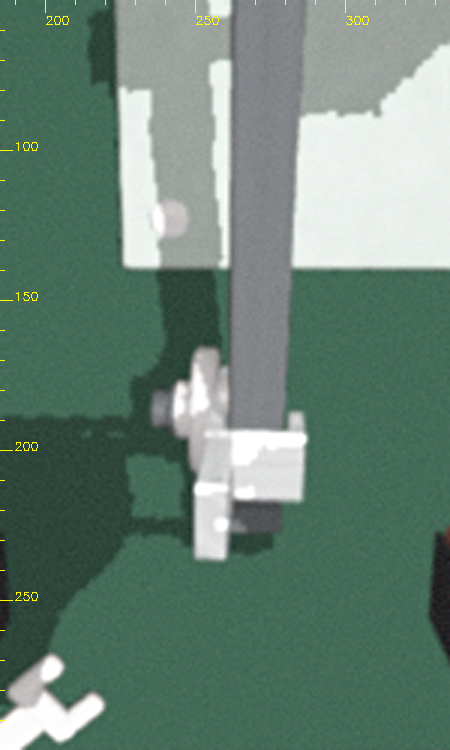

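Run:
```python
from station import r
from h import *
np.set_printoptions(precision=4,suppress=True)
R=ori(PSI,0); g=gp_of(r.sense()); g[2]=.37; g[0]-=.02
r.servo_line(tcp(g,R),eul(R),speed=.3)
R=ori(-.6,4); up=-R.as_matrix()[:,2]; G=np.array([.4409,.2537,.180])
r.reach(tcp(G+up*.13,R),eul(R)); print(r.sense()["clock"])
r.servo_line(tcp(G+up*.06,R),eul(R),speed=.2)
d=snap(r,"wrist","w10"); crop(d,"w10",185,170,335,300,5)
print("base",favg(r,60))
print(r.sense()["clock"],gp_of(r.sense()),proj(d,[.4399,.2537,.196]))
```

```text
25.0917
base [-0.0784  0.0092  0.098 ]
26.1417 [0.4367 0.2538 0.24  ] [255.411  225.0611]
```

View pics/w10.png

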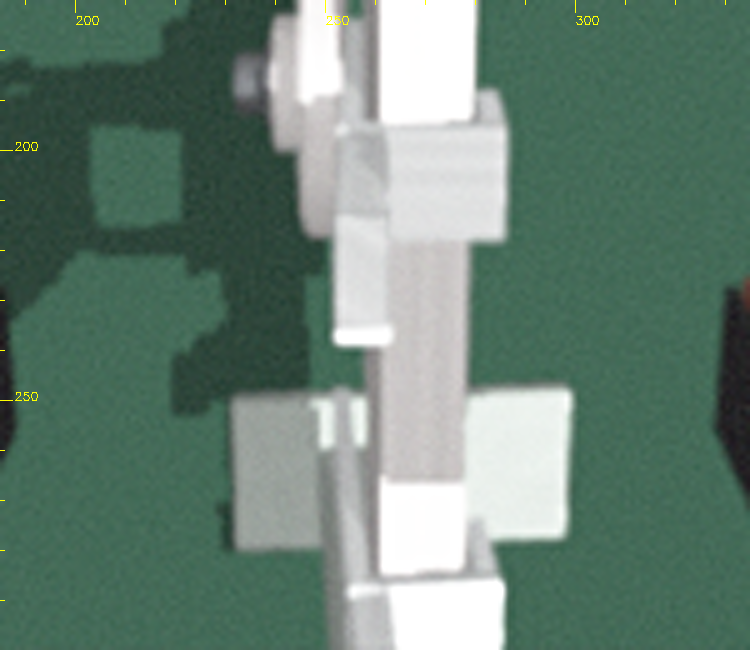

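Run:
```python
from station import r
from h import *
np.set_printoptions(precision=4,suppress=True)
R=ori(-.6,4); G=np.array([.4407,.2537,.180])
r.servo_line(tcp(G,R),eul(R),speed=.12); r.grab(25); s=r.sense(); f=favg(r,8); print(s["clock"],gp_of(s),s["opening"],f)
x=gp_of(s); x[2]=.183; r.servo_line(tcp(x,R),eul(R),speed=.02); print(favg(r,5))
x[2]=.275; r.servo_line(tcp(x,R),eul(R),speed=.12)
R=ori(-.6,0); r.servo_line(tcp(x,R),eul(R),speed=.15)
r.wait(.15)
print("w",favg(r,90)); s=r.sense(); print(s["clock"],gp_of(s),s["opening"])
d=snap(r,"wrist","w11"); crop(d,"w11",185,130,335,300,5)
g=gp_of(s)
print("tabtop",proj(d,g+EZ*.0155),"legbot in",proj(d,g-EZ*.1185))
```

```text
27.9917 [0.4407 0.2537 0.18  ] 0.007982645751154224 [-0.0316 -0.2233 -0.1502]
[-0.2207 -0.4114 -2.3136]
w [-0.0149  0.073  -1.8487]
30.4667 [0.4407 0.2537 0.275 ] 0.007998941107559776
tabtop [254.8718 273.4366] legbot in [256.1216 193.8471]
```

View pics/w11.png

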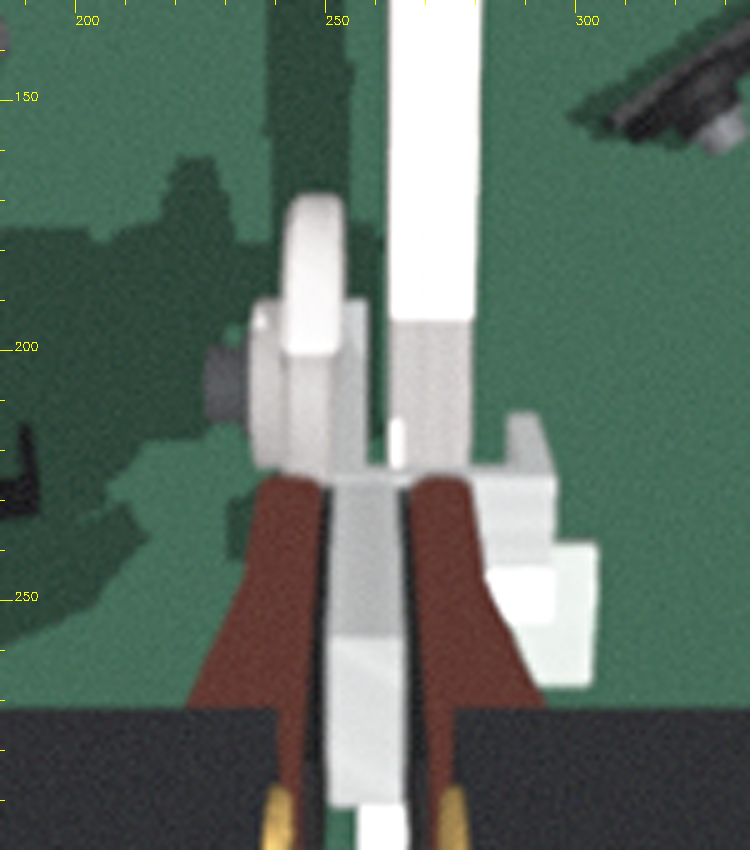

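Run:
```python
from station import r
from h import *
np.set_printoptions(precision=4,suppress=True)
R=ori(PSI,0); g=seat(.168,.277,dz=.10,dx=-.0002); g2=g.copy(); g2[2]+=.03;g2[0]-=.02
print(g, r.inverse_kinematics(tcp(g2,R),eul(R)))
x=gp_of(r.sense()); x[2]=.36; R0=ori(-.6,0); r.servo_line(tcp(x,R0),eul(R0),speed=.25)
r.reach(tcp(g2,R),eul(R)); r.servo_line(tcp(g,R),eul(R),speed=.1)
s=r.sense(); print(s["clock"],gp_of(s))
d=snap(r,"wrist","w12"); crop(d,"w12",205,130,335,300,5)
d=snap(r,"side","s12"); crop(d,"s12",250,100,400,250,5)
```

```text
[0.6358 0.0634 0.3478] [  2.7338  12.9187  47.8953  -0.     119.186   10.6338]
32.5333 [0.6358 0.0637 0.3464]
```

View pics/w12.png

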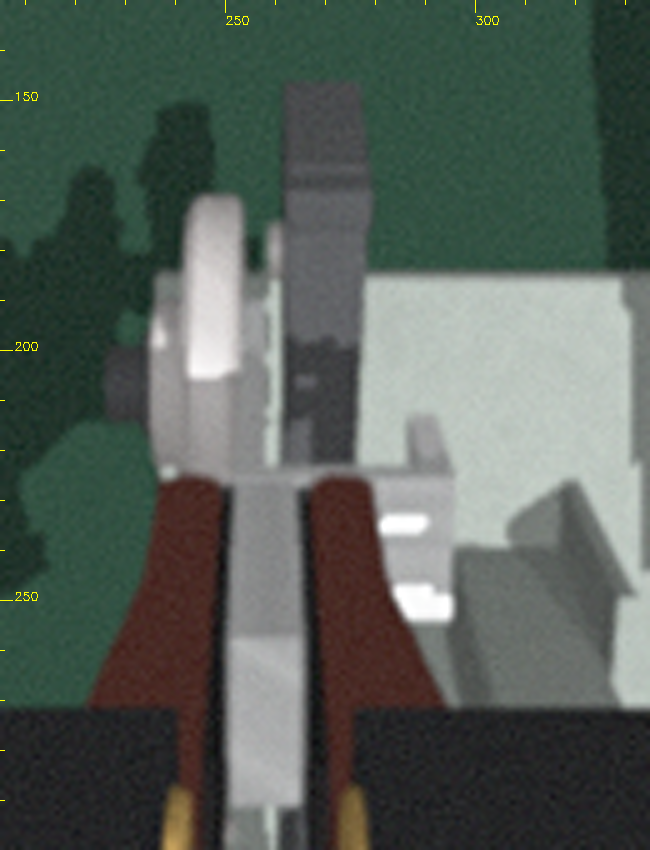

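View pics/s12.png

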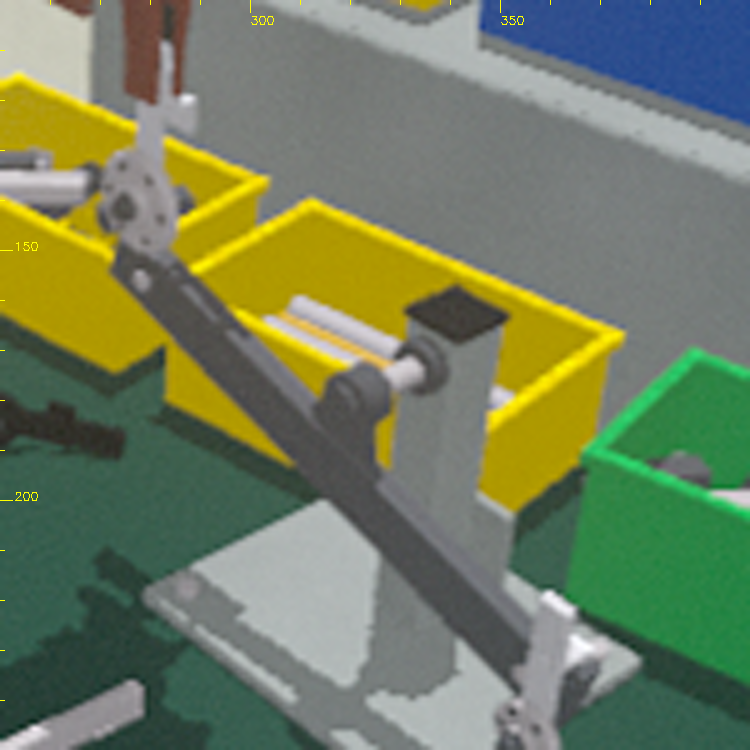

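Run:
```python
from station import r
from h import *
np.set_printoptions(precision=3,suppress=True)
R=ori(PSI,0); S=.168
ok=True
for dz,sp in [(.06,.1),(.03,.08),(.018,.06),(.010,.04),(.005,.03)]:
    g=seat(S,.277,dz=dz,dx=.0002); r.servo_line(tcp(g,R),eul(R),speed=sp); f=favg(r,10)
    print(dz,f)
    if f[2]>-1 or abs(f[:2]).max()>2.5: print("STOP");ok=False;break
d=snap(r,"wrist","w13"); crop(d,"w13",205,150,335,300,5)
d=snap(r,"side","s13"); crop(d,"s13",250,100,400,250,5)
print(r.sense()["clock"])
```

```text
0.06 [-0.101 -0.211 -1.867]
0.03 [-0.055 -0.203 -1.852]
0.018 [-0.04  -0.034 -1.998]
0.01 [-0.004 -0.138 -1.901]
0.005 [-0.191  0.024 -1.721]
35.2417
```

View pics/w13.png

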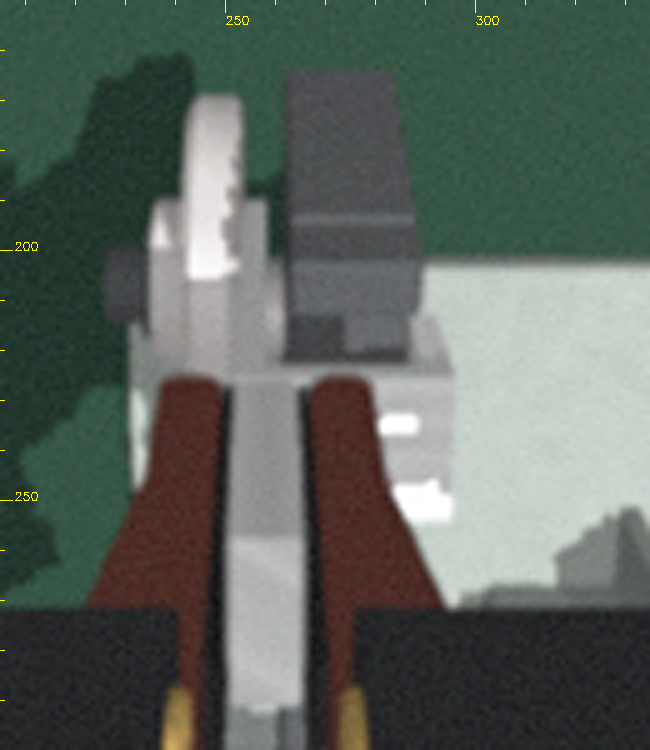

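View pics/s13.png

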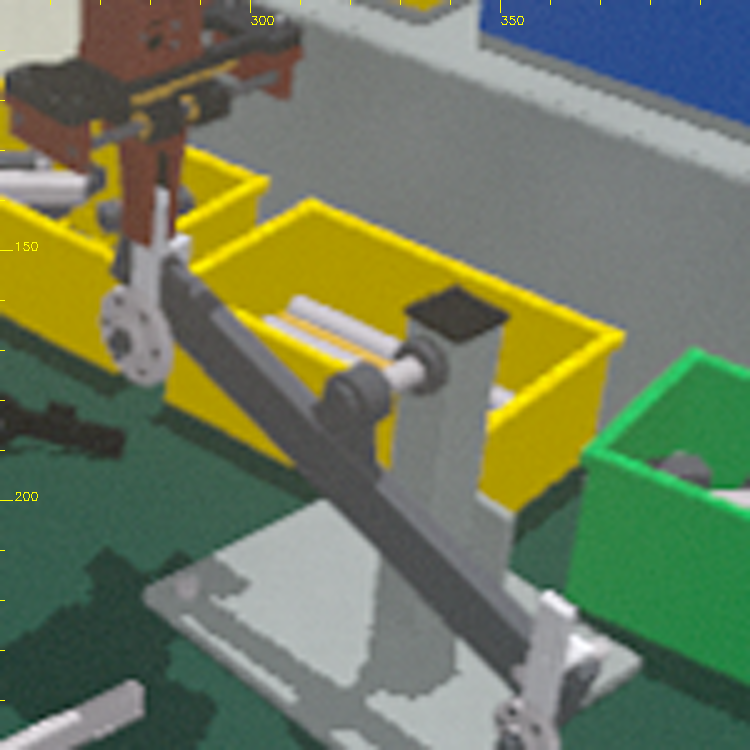

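Run:
```python
from station import r
from h import *
np.set_printoptions(precision=3,suppress=True)
R=ori(PSI,0); S=.168
for th in [.277,.24,.19,.14,.09,.05,.02,0]:
    g=seat(S,th,dx=.0002); r.servo_line(tcp(g,R),eul(R),speed=.022); f=favg(r,10 if th>.03 else 40)
    print(th,f)
    if f[2]>.4 or abs(f[:2]).max()>3: print("STOP");break
d=snap(r,"side","s14"); crop(d,"s14",260,150,390,250,6)
d=snap(r,"scene","c14"); crop(d,"c14",145,170,275,270,6)
print(r.sense()["clock"])
```

```text
0.277 [ 0.051 -0.082 -2.014]
0.24 [-0.135  0.04  -1.594]
0.19 [-0.429 -0.01  -1.323]
0.14 [-0.264 -0.003 -0.89 ]
0.09 [-0.178 -0.247 -0.368]
0.05 [-0.089  0.257 -0.304]
0.02 [-0.428  0.383 -0.262]
0 [ 0.008  0.504 -0.08 ]
40.1
```

View pics/s14.png

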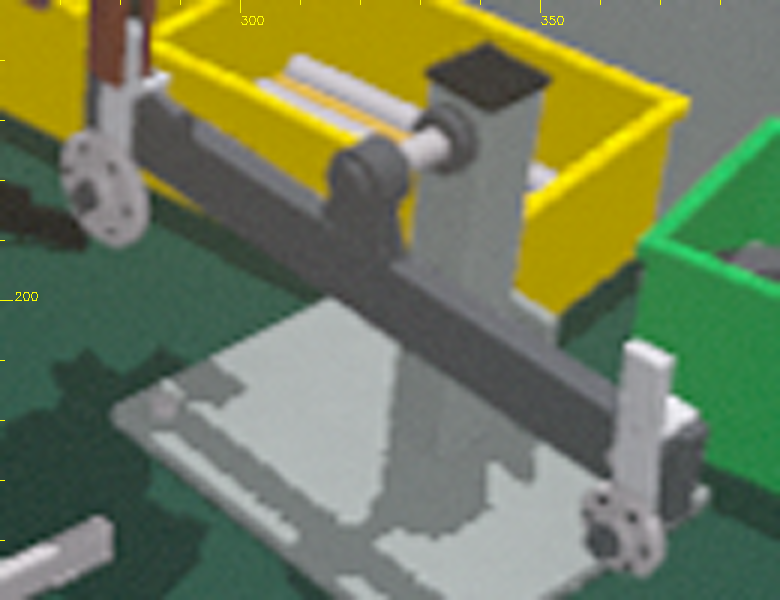

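View pics/c14.png

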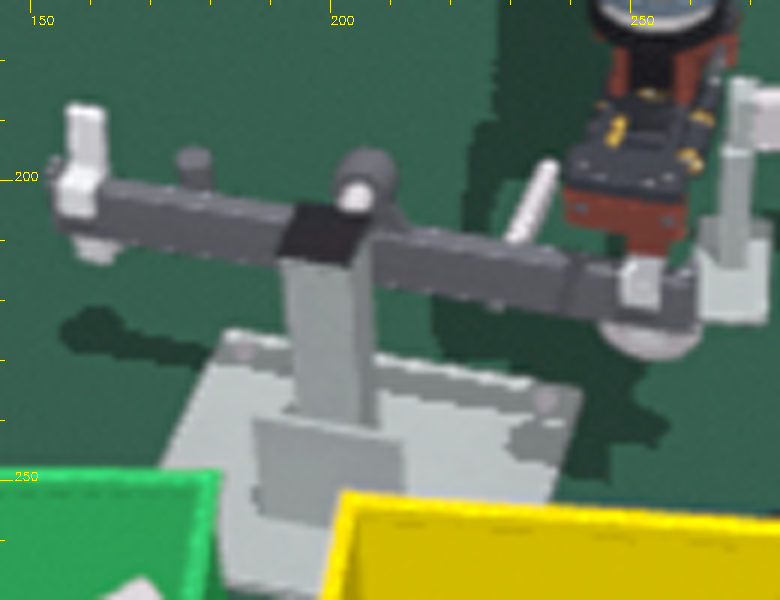

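```bash
cat > tilt.py <<'E'
from h import *
def tilt(ref,d,ss,verbose=False):
    """tilt vs level reference: sub-pixel shift of bar front/back face edges at positions s"""
    A=cv2.cvtColor(ref["frame"],cv2.COLOR_RGB2GRAY).astype(float);B=cv2.cvtColor(d["frame"],cv2.COLOR_RGB2GRAY).astype(float)
    A=cv2.GaussianBlur(A,(0,0),.7);B=cv2.GaussianBlur(B,(0,0),.7)
    out=[]
    for s in ss:
        for zz,nm in [(.17,'t'),(.13,'b')]:
            for dx in ([-.008,.008]):
                p=PIV+EY*s+EX*dx; p=np.array([p[0],p[1],zz])
                th=.01; y=s*np.cos(th)-(zz-.205)*np.sin(th); z=s*np.sin(th)+(zz-.205)*np.cos(th)
                q=PIV+EY*y+EX*dx+EZ*z
                u,v=proj(ref,p); u2,v2=proj(ref,q); dv=(v2-v)/th  # px per rad
                c=int(round(u)); r0=int(round(v))
                rows=np.arange(r0-4,r0+5)
                a=A[rows,c-1:c+2].mean(1);b=B[rows,c-1:c+2].mean(1)
                g=np.gradient(a); k=np.argmax(abs(g)); 
                if abs(g[k])<12 : continue
                w=slice(max(k-2,0),k+3)
                if abs((b[w]-a[w])).max()>60: continue
                sh=-np.sum(g[w]*(b[w]-a[w]))/np.sum(g[w]**2)
                out.append((s,nm,dx,sh/dv)); 
                if verbose: print(round(s,3),nm,dx,"g%.0f sh %.2f px -> th %.4f"%(g[k],sh,sh/dv))
    t=np.array([o[3] for o in out]); return np.median(t) if len(t) else None,len(t),t.std() if len(t) else 0
E
python3 - <<'E'
from tilt import *
sA=load("sideA");cA=load("sceneA")
print(tilt(sA,load("s14"),np.arange(-.155,-.04,.01),True))
print(tilt(cA,load("c14"),np.r_[np.arange(-.155,-.04,.01),np.arange(.05,.14,.01)],True))
E
```

```text
-0.155 t -0.008 g-13 sh 0.19 px -> th 0.0049
-0.155 b -0.008 g32 sh -0.05 px -> th -0.0018
-0.155 b 0.008 g22 sh -1.41 px -> th -0.0484
-0.145 t -0.008 g-12 sh 0.14 px -> th 0.0039
-0.145 b -0.008 g32 sh -0.07 px -> th -0.0025
-0.145 b 0.008 g24 sh -0.06 px -> th -0.0022
-0.135 t -0.008 g-12 sh 0.15 px -> th 0.0045
-0.135 b -0.008 g30 sh -0.04 px -> th -0.0018
-0.135 b 0.008 g12 sh -0.09 px -> th -0.0036
-0.125 b -0.008 g24 sh 0.01 px -> th 0.0007
-0.115 t -0.008 g-13 sh 0.16 px -> th 0.0060
-0.115 t 0.008 g-15 sh 0.07 px -> th 0.0027
-0.115 b -0.008 g14 sh 0.19 px -> th 0.0103
-0.115 b 0.008 g25 sh 0.05 px -> th 0.0027
-0.105 t -0.008 g-12 sh 0.12 px -> th 0.0048
-0.105 t 0.008 g-15 sh 0.08 px -> th 0.0033
-0.105 b -0.008 g15 sh -0.08 px -> th -0.0049
-0.105 b 0.008 g12 sh 0.20 px -> th 0.0128
-0.095 t 0.008 g-15 sh 0.08 px -> th 0.0039
-0.095 b -0.008 g15 sh -0.12 px -> th -0.0093
-0.085 b -0.008 g15 sh -0.12 px -> th -0.0122
-0.075 t -0.008 g-12 sh 0.22 px -> th 0.0143
-0.075 b -0.008 g15 sh -0.02 px -> th -0.0030
-0.065 b -0.008 g14 sh -0.06 px -> th -0.0118
-0.065 b 0.008 g13 sh
[... 1241 characters left out ...]
px -> th 0.0086
-0.055 b -0.008 g26 sh -0.01 px -> th -0.0008
-0.055 b 0.008 g17 sh -0.01 px -> th -0.0008
-0.045 t 0.008 g-13 sh 0.04 px -> th 0.0034
-0.045 b -0.008 g36 sh -0.00 px -> th -0.0000
-0.045 b 0.008 g32 sh 0.00 px -> th 0.0002
0.05 t 0.008 g29 sh -0.64 px -> th 0.0722
0.08 b -0.008 g-17 sh 0.11 px -> th -0.0083
0.08 b 0.008 g-13 sh 0.08 px -> th -0.0063
0.09 b -0.008 g-12 sh 0.03 px -> th -0.0018
0.1 t -0.008 g-18 sh 2.57 px -> th -0.1329
0.1 t 0.008 g-28 sh 1.79 px -> th -0.0927
0.1 b -0.008 g-12 sh -0.59 px -> th 0.0345
0.13 t -0.008 g17 sh 1.41 px -> th -0.0551
0.13 t 0.008 g16 sh 1.29 px -> th -0.0505
(np.float64(-0.00016983238947770852), 36, np.float64(0.03245205831675255))
```

Run:
```python
from station import r
from h import *
np.set_printoptions(precision=3,suppress=True)
print(favg(r,150)); print(r.sense()["clock"],gp_of(r.sense())-seat(.168,0,dx=.0002))
```

```text
[ 0.008  0.639 -0.097]
41.35 [0. 0. 0.]
```

Run:
```python
from station import r
from tilt import *
np.set_printoptions(precision=3,suppress=True)
R=ori(PSI,0)
for s in (.1688,.1695):
    g=seat(s,0,dx=.0002); r.servo_line(tcp(g,R),eul(R),speed=.01); print(s,favg(r,60))
print(favg(r,100),r.sense()["clock"])
sA=load("sideA");cA=load("sceneA")
d=snap(r,"side","s15");c=snap(r,"scene","c15")
print(tilt(sA,d,np.arange(-.145,-.09,.01)),tilt(cA,c,np.arange(-.155,-.04,.01)))
```

```text
0.1688 [-0.455 -1.52   0.284]
0.1695 [ 0.118 -0.87   0.072]
[ 0.484 -0.344  0.071] 43.6833
(np.float64(0.0033982771408913107), 17, np.float64(0.004459059966830945)) (np.float64(-0.00040013140228583113), 27, np.float64(0.004155110070529036))
```

Run:
```python
from station import r
from tilt import *
np.set_printoptions(precision=3,suppress=True)
R=ori(PSI,0)
g=seat(.16935,0,dx=.0002); r.servo_line(tcp(g,R),eul(R),speed=.01); print(favg(r,100),r.sense()["clock"])
r.let_go(); print(r.sense()["clock"],r.sense()["opening"])
g=g+EZ*.075; r.servo_line(tcp(g,R),eul(R),speed=.15)
sA=load("sideA");cA=load("sceneA")
for i in range(6):
    d=snap(r,"side","s16");c=snap(r,"scene","c16")
    print(r.sense()["clock"],tilt(sA,d,np.arange(-.145,-.09,.01)),tilt(cA,c,np.arange(-.155,-.04,.01)))
    r.wait(.1)
crop(d,"s16",250,140,390,250,5)
```

```text
[ 0.595  1.012 -0.17 ] 44.8667
46.1417 0.08796612852247546
46.8917 (np.float64(-0.012642066324576052), 17, np.float64(0.011246455207484699)) (np.float64(-0.004206922628421487), 27, np.float64(0.008747701117453056))
47.0917 (np.float64(-0.01200817285670057), 17, np.float64(0.010928023341721712)) (np.float64(-0.004293375285084236), 27, np.float64(0.009007338595696683))
47.2917 (np.float64(-0.012385291226682514), 17, np.float64(0.011235621148562306)) (np.float64(-0.0029685037150086495), 27, np.float64(0.008473669933361804))
47.4917 (np.float64(-0.011773357601191614), 17, np.float64(0.011523051859150308)) (np.float64(-0.004262148524651771), 27, np.float64(0.008965894440370254))
47.6917 (np.float64(-0.013374406644537522), 17, np.float64(0.011089465654443844)) (np.float64(-0.003923563617811309), 27, np.float64(0.009330163336922229))
47.8917 (np.float64(-0.013127335510005946), 17, np.float64(0.01165133439744392)) (np.float64(-0.003722406283940773), 27, np.float64(0.008937201149476501))
```

View pics/s16.png

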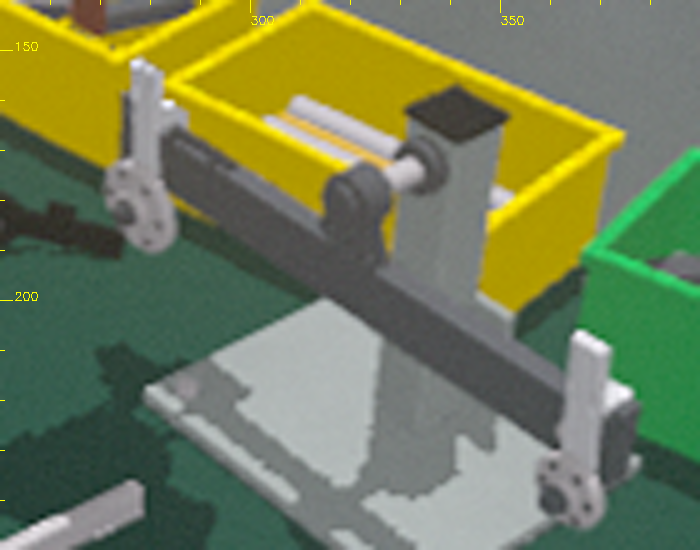

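Run:
```python
from tilt import *
sA=load("sideA");cA=load("sceneA")
print(tilt(sA,load("s16"),np.arange(-.145,-.09,.01),True))
print(tilt(cA,load("c16"),np.r_[np.arange(-.155,-.04,.01),.08,.09,.1,.11,.12,.13],True))
```

```text
-0.145 t -0.008 g-12 sh -0.02 px -> th -0.0006
-0.145 b -0.008 g32 sh -0.35 px -> th -0.0134
-0.145 b 0.008 g24 sh -0.35 px -> th -0.0131
-0.135 t -0.008 g-12 sh -0.03 px -> th -0.0009
-0.135 b -0.008 g30 sh -0.41 px -> th -0.0175
-0.135 b 0.008 g12 sh -0.56 px -> th -0.0239
-0.125 b -0.008 g24 sh -0.44 px -> th -0.0212
-0.115 t -0.008 g-13 sh 0.14 px -> th 0.0052
-0.115 t 0.008 g-15 sh 0.11 px -> th 0.0041
-0.115 b -0.008 g14 sh -0.23 px -> th -0.0125
-0.115 b 0.008 g25 sh -0.52 px -> th -0.0285
-0.105 t -0.008 g-12 sh 0.04 px -> th 0.0018
-0.105 t 0.008 g-15 sh 0.16 px -> th 0.0065
-0.105 b -0.008 g15 sh -0.22 px -> th -0.0145
-0.105 b 0.008 g12 sh -0.33 px -> th -0.0215
-0.095 t 0.008 g-15 sh 0.14 px -> th 0.0066
-0.095 b -0.008 g15 sh -0.27 px -> th -0.0211
(np.float64(-0.013127335510005946), 17, np.float64(0.01165133439744392))
-0.155 t -0.008 g15 sh 0.02 px -> th 0.0007
-0.155 t 0.008 g17 sh -0.19 px -> th -0.0055
-0.145 t -0.008 g14 sh -0.04 px -> th -0.0012
-0.145 t 0.008 g18 sh 0.03 px -> th 0.0011
-0.135 t -0.008 g-16 sh -0.13 px -> th -0.0043
-0.135 t 0.008 g15 sh -0.03 px
[... 723 characters left out ...]
 -> th -0.0037
-0.055 b -0.008 g26 sh -0.00 px -> th -0.0001
-0.055 b 0.008 g17 sh 0.01 px -> th 0.0005
-0.045 t 0.008 g-13 sh -0.09 px -> th -0.0083
-0.045 b -0.008 g36 sh -0.00 px -> th -0.0000
-0.045 b 0.008 g32 sh 0.00 px -> th 0.0001
0.08 b -0.008 g-17 sh -0.03 px -> th 0.0026
0.08 b 0.008 g-13 sh -0.06 px -> th 0.0050
0.09 t -0.008 g-26 sh 1.50 px -> th -0.0871
0.09 b -0.008 g-12 sh -0.01 px -> th 0.0008
0.1 t -0.008 g-18 sh 2.06 px -> th -0.1067
0.1 t 0.008 g-28 sh 1.10 px -> th -0.0570
0.1 b -0.008 g-12 sh -0.62 px -> th 0.0363
0.13 t -0.008 g17 sh 1.00 px -> th -0.0389
0.13 t 0.008 g16 sh 1.03 px -> th -0.0404
(np.float64(-0.004009349700919086), 36, np.float64(0.026110379136390156))
```

Run:
```python
from tilt import *
def gray(d): return cv2.GaussianBlur(cv2.cvtColor(d["frame"],cv2.COLOR_RGB2GRAY).astype(float),(0,0),.6)
A=gray(load("sideA"));fs=["s14","s15","s16"]
def edge(I,c,r0):
    rows=np.arange(r0-5,r0+6); p=I[rows,c-1:c+2].mean(1); g=np.gradient(p); k=np.argmax(abs(g)); k=min(max(k,1),len(g)-2)
    a,b,cc=abs(g[k-1]),abs(g[k]),abs(g[k+1]); den=a-2*b+cc
    return r0-5+k+(0.5*(a-cc)/den if den else 0), b
ref=load("sideA")
for s in [-.165,-.15,-.14,-.13,-.12,-.11,-.1,-.09,.06,.07,.08,.09,.1,.11,.12,.13,.14]:
    for zz,dx in [(.13,-.008),(.17,-.008),(.17,.008)]:
        p=PIV+EY*s+EX*dx;p[2]=zz;u,v=proj(ref,p)
        th=.01; y=s*np.cos(th)-(zz-.205)*np.sin(th); z=s*np.sin(th)+(zz-.205)*np.cos(th)
        dv0=(proj(ref,PIV+EY*y+EX*dx+EZ*z)-[u,v])/th
        c=int(round(u)); e0,b0=edge(A,c,int(round(v)))
        # slope of edge in image
        p2=PIV+EY*(s+.01)+EX*dx;p2[2]=zz;u2,v2=proj(ref,p2); sl=(v2-v)/(u2-u)
        sens=dv0[1]-sl*dv0[0]
        if b0<8 or abs(sens)<20: continue
        o=[]
        for f in fs:
            e,b=edge(gray(load(f)),c,int(round(v))); o.append("%.4f"%((e-e0)/sens) if b>6 and abs(e-e0)<2.5 else "-")
        print(s,zz,dx,"sens %.0f"%sens,o)
```

```text
-0.165 0.13 -0.008 sens 53 ['-0.0115', '-0.0112', '-0.0130']
-0.165 0.17 -0.008 sens 55 ['-', '-', '-']
-0.15 0.13 -0.008 sens 47 ['-0.0010', '0.0003', '-0.0040']
-0.15 0.17 -0.008 sens 49 ['-0.0006', '0.0013', '-0.0038']
-0.15 0.17 0.008 sens 49 ['-', '-', '-0.0222']
-0.14 0.13 -0.008 sens 44 ['0.0005', '0.0004', '-0.0051']
-0.14 0.17 -0.008 sens 46 ['0.0025', '0.0012', '-0.0035']
-0.14 0.17 0.008 sens 46 ['0.0094', '-0.0024', '-0.0105']
-0.13 0.13 -0.008 sens 41 ['0.0008', '0.0013', '-0.0088']
-0.13 0.17 -0.008 sens 42 ['-0.0005', '0.0012', '-0.0040']
-0.13 0.17 0.008 sens 42 ['-0.0012', '0.0034', '-0.0009']
-0.12 0.13 -0.008 sens 37 ['0.0076', '0.0057', '-0.0045']
-0.12 0.17 -0.008 sens 39 ['0.0018', '0.0045', '-0.0010']
-0.12 0.17 0.008 sens 39 ['-0.0000', '-0.0056', '-0.0007']
-0.11 0.13 -0.008 sens 34 ['0.0012', '-0.0041', '-0.0034']
-0.11 0.17 -0.008 sens 35 ['-0.0012', '-0.0014', '-0.0040']
-0.11 0.17 0.008 sens 35 ['0.0006', '0.0007', '-0.0005']
-0.1 0.13 -0.008 sens 31 ['-0.0021', '0.0002', '-0.0048']
-0.1 0.17 -0.008 sens 32 ['-0.0005', '-0.0026', '-0.0034']
-0.1 0.17 0.00
[... 504 characters left out ...]
 '0.0039', '0.0257']
0.1 0.17 -0.008 sens -29 ['-', '-', '0.0072']
0.1 0.17 0.008 sens -29 ['-', '-', '-']
0.11 0.13 -0.008 sens -31 ['-0.0021', '0.0012', '0.0043']
0.11 0.17 -0.008 sens -32 ['0.0777', '-', '0.0518']
0.11 0.17 0.008 sens -32 ['-', '-', '0.0053']
0.12 0.13 -0.008 sens -33 ['0.0027', '0.0036', '0.0046']
0.12 0.17 -0.008 sens -34 ['-', '-', '-']
0.12 0.17 0.008 sens -34 ['-', '-', '0.0060']
0.13 0.13 -0.008 sens -36 ['0.0007', '-0.0004', '-0.0032']
0.13 0.17 -0.008 sens -37 ['-', '-', '-']
0.13 0.17 0.008 sens -37 ['0.0393', '0.0405', '0.0309']
0.14 0.13 -0.008 sens -38 ['-', '-0.0004', '0.0646']
0.14 0.17 -0.008 sens -40 ['-', '-', '-']
0.14 0.17 0.008 sens -40 ['-', '-', '-']
```

Run:
```python
from station import r
from h import *
g=gp_of(r.sense())+EZ*.04; R=ori(PSI,0); r.servo_line(tcp(g,R),eul(R),speed=.15)
d=snap(r,"scene","c17"); crop(d,"c17",140,160,370,300,3)
w=snap(r,"wrist","w17"); crop(w,"w17",185,60,335,300,3); print(r.sense()["clock"])
```

```text
48.5083
```

View pics/c17.png

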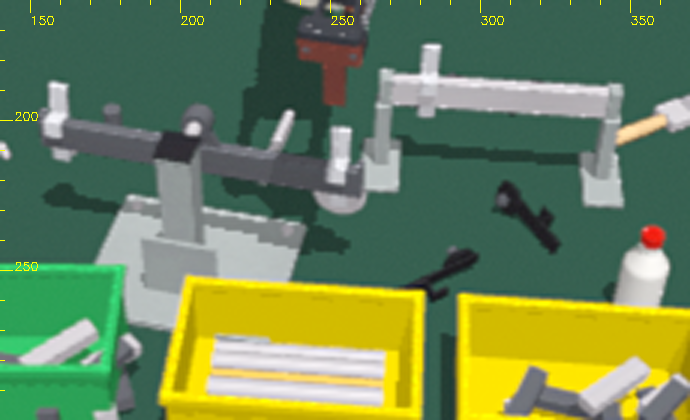

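View pics/w17.png

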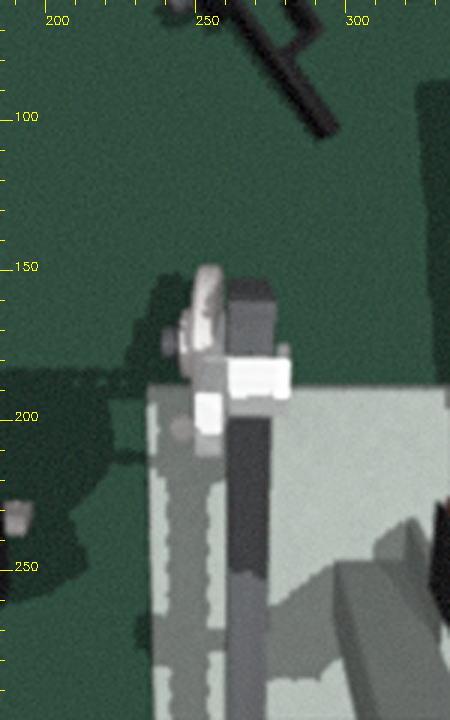

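The pictures show small on the right arm's outer end (scene 158,197) and big on the left arm (scene 252,212). The spare is still on the rail (scene 283,190), the bar is level, and the gripper is clear. I'm handing in.

Run:
```python
from station import r
r.hand_in()
```

```text
the job is handed in; nothing more can be done
```

Both flanges are hung on the swing bar and the job is handed in at about 48.5 s on the robot's clock. The small one (about 0.18 kg) hangs at the outer end of the right arm. It was let down along the arc to about 0.28 rad and released once the wrist force read about zero.

The big one (about 0.19 kg) hangs about 169 mm out on the left arm. It was lowered until the bar came level and shifted until the bar carried it. At release the hand still read about −0.17 N vertically (it was carrying a little) and about 1 N of side force from stiction.

**After release:**
- **Level:** the bar stayed steady for the 1 s I watched it. Direct edge measurement puts the tilt at about −0.004 rad. My other estimate, from image shift, gave −0.004 rad in the scene camera and −0.013 rad in the side camera. The measures disagree slightly, but all are close to level.
- **Everything else:** the spare hook is still on the rail, nothing else in the final views looked moved, and the gripper is clear of everything.

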